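Clip a heat sink into its assembly jig

TASK

Take the finned heat sink out of its rack bay and load it into the aluminium jig: standing on its base in the channel, fins running along the channel, slid fully home under the lips against the end stop so that both spring catches snap shut behind it. As the rack lets you grip it only across the fins and the channel only along them, set it down and regrasp it on the way. Leave the plain block in the rack and everything else where it is, and let go at the end.

Things in the scene. Friction and masses are not known exactly. Their poses are not given: they have to be found in the camera images.
- sink_center (a point): centre (11 mm above the underside) of the aluminium heat sink, 30 (x) x 40 (y) x 22 mm (z), about 60 g: 4 mm base plate with nine thin upright fins that run along its x, the outer ones flush with the base. Grip it across x (on the fin ends) or across y (on the outer fins). A half turn about z makes no difference. Starts upright in one of the rack's bays, axes parallel to the rack's.
- rack: fixed grey rack, 90 (x) x 62 (y) x 30 mm, origin under its centre. Two bays at x = -19, +19 mm, floor at z = 5. Partitions 4 mm thick at x = -38, 0, +38 mm (y = -21..21, up to z = 30) cover the fin ends of the heat sink (top at z = 27), so in a bay it can be gripped only across its y. A lip (y = 22.5 to 25.5 mm, up to z = 9) runs along both y sides: keep fingertips above it.
- plain_block: plain solid aluminium block without fins, 30 x 40 x 16 mm, origin at the centre of its underside; it stands in the other bay of the rack and stays there.
- jig: fixed aluminium jig on a grey base, 115 (x) x 96 (y) x 38 mm, origin on the bench in its channel's middle plane, z up. A channel 44 mm wide (y = -22..22) with its floor at z = 8 runs from the open mouth at x = -55 to a solid end stop at x = +52 mm. Its walls are upright to z = 30, then flare outwards to z = 38 mm: no room for fingers beside the heat sink in the channel.
- jig_mouth (a point): middle of the channel floor at the open mouth, jig frame (-55, 0, 8) mm; x points along the channel to the end stop. The channel is open above from the jig's x = -55 to +16 mm; from +24 to +58 mm two steel lips (z = 33 to 38 mm) reach inward to y = -12 and +12 mm, their front edges turned up from x = +16 mm, so the heat sink gets there only by sliding along the channel.
- jig_home (a point): where the heat sink's centre is when it stands fully home against the end stop: jig frame (37, 0, 19) mm, axes parallel to the jig's. The heat sink's rear face is then at x = 22 mm. The bench between the rack and the jig's mouth is clear.
- catch_left (a joint): left spring catch: steel leaf, z = 14 to 23 mm, in the jig's +y wall, hinged at jig x = -28 mm; at rest (0 rad) its tip is at x = 20.5 mm, 6 mm inside the wall face. A heat sink sliding in swings both catches out to about 0.08 rad (a push of about 3 to 8 N); when its rear face passes the tips, 1.5 mm before the end stop, they spring back to 0 behind it.
- catch_right (a joint): right spring catch in the jig's -y wall, the mirror image of the left one; positive values also swing it outwards.
- solder_spool: white wire spool, 54 mm across, 42 mm high, origin under its centre; a bystander.
- tape_roll: dark roll of tape, 55 mm across, 19 mm high, origin under its centre; a bystander.
- driver_red: screwdriver with a red handle, 162 mm long (along its y), 23 mm thick, origin under its centre; a bystander.
There are look-alikes about, which are no part of the job. Leave any pink look-alike of the part that bears sink_center alone.

How it is judged:
By the outcome, as a careful person would: the job done as asked, in the order asked, and still so for the second after the job is handed in, with the robot touching nothing.
It also fails if it takes over 72 s, if anything falls off the work surface, if the arm or the gripper's body presses on something with over 40 N, if the wrist force passes 120 N, or if a joint passes its speed limit or range.

ROBOT

A 6-joint arm with a two-finger parallel gripper is mounted at the origin on a cart in front of the work surface, level with it; the furniture and walls round the work are solid. World frame = base frame: x ahead of the robot, y to its left, z up, the work surface at z = 0. Lengths are in m, angles in rad, forces in N, time in s.
With the tool pointing down it reaches from about 0.35 to 0.725 m from the base axis. Payload 4.3 kg.
Tool frame: the origin (TCP) lies midway between the tips of the shut fingers; the grasp point (between the pads) lies 19 mm behind it; z points along the fingers, y is the direction in which the jaws open and shut (so a half turn about z gives the same grasp; the last joint's range is limited). The gripper opens to 85 mm and grips with 20 to 120 N. Pads are 22 mm wide; open, the fingers measure 114 mm over their backs; the gripper's body (76 mm by 85 mm) begins 54 mm behind the grasp point. The pads swing forward as they close: fully open they stand 13 mm farther back than shut.
Start: joints at [1.224, 0.377, 0.081, 1.274, 0, 1.46], TCP at [0.135, 0.559, 0.231] pointing down, gripper open.
Joint ranges: [-2.72, 2.72], [-0.84, 1.66], [-1.02, 1.22], [-1.77, 2.12], [-1.37, 1.28], [-3.14, 3.14]. Speed limits (rad/s): [2.57, 2.57, 3.14, 3.14, 3.14, 3.14].

INTERFACE

Orientations are given as a rotation vector (axis times angle).
In Python, from rig import telemetry, imaging, r, boxes_of, trace, spot_point gives the robot as it stands.
- The arm moves only by the tool send_rows, never from a script. Its argument "series" is a list of rows, each an object of numbers: "tx", "ty", "tz": the shift along the tool's x, y, z in cm; "spin": the turn about the tool's z in degrees. In form: [{"tx": .., "ty": .., "tz": .., "spin": ..}, ...]. A call has exactly 10 rows; each row shifts and turns the commanded pose from where the row before left it, along the tool's axes as they then stand; what a row does not reach is not made up. A row lasts 1/12 s, in which the tool goes at most 41.7 mm and 7.16 degrees, less where a joint would pass 70% of its speed; a pose out of reach is approached as far as the arm can. A call is refused whole if a number of a shift passes 4.17 or a number of a turn 7.16, either way. A call with a gripper value outside its range is refused whole. "hand" is the opening, from 0 (shut) to 1 (fully open), set as the call begins (left out, the last holds). The fingers move at their own pace and stop on an object; "squeeze" is the grip in N (left out, the last holds). Time passes only in rows, so rows that do not move let the fingers close, or fill a call up. It gives the time, the measured TCP pose, the force and the opening at its end, in the units of the state.
- telemetry.sense(): the state, without advancing time (a new reading comes with each control period).
- imaging.snapshot(name): name is "scene" or "top" or "wrist"; returns (picture, depth): 420x560x3 uint8, red, green, blue; 420x560 float32, m along the optical axis (not along the pixel's ray), 0 where there is no reading.
- imaging.camera_model(name): a dict with "intrinsics" (3x3 intrinsics, pixels), "world_from_camera" (4x4, takes a point from camera to world coordinates). Camera axes: x right, y down, z forward; pixel columns grow to the right and rows downward; lengths in m; the calibration is good to about 2 mm. A picture is of the moment at which its call begins: read the wrist's pose just before it. camera_model takes no time and is no camera call; for the wrist camera it gives the pose at the moment of the call.
- r.hand_in(): hands the job in, once; it reports no verdict.
Trained networks look in the newest picture that a camera, given by its name, has taken for a name from the list of things; names that differ only in an ending like _2 or _b are one class to them, and where a whole thing is asked for, a point or a joint stands for the part that bears it (a point fixed in the world has none). Each returns a list of dicts, best first, with "p" (0 to 1); they miss things now and then, are a little off and sometimes report something else, mostly with a low value. They report only what shows in the picture. A call takes as long as a camera call. They do not tell look-alikes from the thing itself.
- boxes_of(camera, target): "xy" ([column, row] as shares, 0 to 1, of the picture: columns of its width, rows of its height, amid what is visible of it).
- trace(camera, target): "pixels" (420x560 bool, what is visible of it) and "xy" ([column, row] as shares, 0 to 1, of the picture: columns of its width, rows of its height, amid what is visible of it).
- spot_point(camera, target): "xy" ([column, row] as shares, 0 to 1, of the picture: columns of its width, rows of its height: a listed point, or the origin of a listed thing).
The state is a dict: "time_s": time; "qpos": joint angles; "dq": joint speeds; "tau": joint torques, N m; "ee_pos": TCP position; "tcp_rot": TCP orientation; "force": force on the tool from outside, world axes, zero at the start; "wrist_torque": the same for the moment, N m; "opening": opening from 0.0 (shut) to 1.0 (fully open).
Only numpy, scipy, OpenCV 4.12 (cv2) and the standard library are available. Lean on these libraries where they do the work, as an engineer would, in place of code of your own. Each camera call takes 0.05 s, during which the arm holds its last target.

## Working session

There is one attempt and no reset: what is moved stays moved. The work goes in short steps, Python scripts to look and compute and a tool call to move; the robot and the scene stay as the last step left them, time stands still between calls to the robot, and variables do not carry over. Pictures are saved under pics/ and viewed, and the job is handed in when it is done.

Besides the shell and the picture viewer there is one more tool, called after "Request:" in YAML: its name, and indented under it one key for each argument. send_rows: Moves the arm, as the interface text tells. Its arguments: {"type":"object","properties":{"series":{"type":"array"},"hand":{"type":"number"},"squeeze":{"type":"number"}},"required":["series"]}

```bash
ls; mkdir -p pics; python3 - <<'E'
from rig import telemetry, imaging
import cv2
print(telemetry.sense())
for n in ["scene","top"]:
    p,d=imaging.snapshot(n); cv2.imwrite(f"pics/{n}0.png",p[:,:,::-1])
    m=imaging.camera_model(n); print(m)
E
```

```text
pics
{'time_s': 0.0, 'qpos': array([ 1.22368373e+00,  3.78104833e-01,  7.96316154e-02,  1.27441935e+00,
       -2.44786677e-06,  1.46052615e+00]), 'dq': array([-0.00032537,  0.00107585,  0.00136161, -0.00016095, -0.00171156,
        0.00192541]), 'tau': array([-6.55135445e-04, -4.63599586e+01,  2.69880152e+01,  2.07095803e-02,
       -2.05538058e-04, -1.99222868e-06]), 'ee_pos': array([0.13466576, 0.55832539, 0.23033927]), 'tcp_rot': array([-0.37110621, -3.11911904,  0.00320742]), 'force': array([ 0.78566486, -0.25503339, -0.49591532]), 'wrist_torque': array([ 0.00980041, -0.0538941 ,  0.02445333]), 'opening': 1.0001539741660632}
{'intrinsics': array([[436.19426238,   0.        , 279.83128557],
       [  0.        , 436.19426238, 206.12715988],
       [  0.        ,   0.        ,   1.        ]]), 'world_from_camera': array([[-0.88411767, -0.31747056,  0.34285331,  0.16067393],
       [-0.46683442,  0.63160575, -0.61898287,  0.49458814],
       [-0.02003928, -0.70730942, -0.70661999,  0.87979971],
       [ 0.        ,  0.        ,  0.        ,  1.        ]])}
{'intrinsics': array([[425.77142046,   0.        , 279.91736248],
       [  0.        , 425.77142046, 212.45802662],
       [  0.        ,   0.        ,   1.        ]]), 'world_from_camera': array([[ 0.02724165, -0.98103486,  0.1919075 ,  0.32996168],
       [-0.99952699, -0.02947319, -0.00878268, -0.17943051],
       [ 0.01427224, -0.19157747, -0.98137372,  1.16614974],
       [ 0.        ,  0.        ,  0.        ,  1.        ]])}
```

View pics/scene0.png

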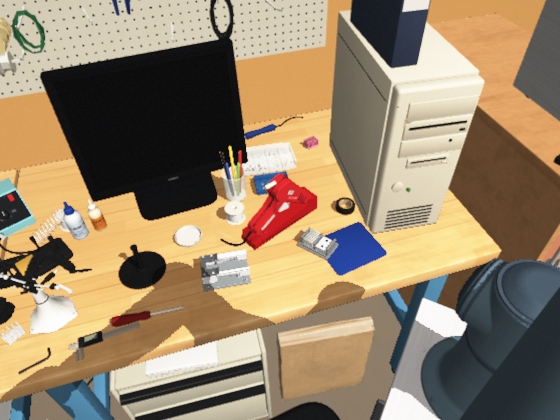

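View pics/top0.png

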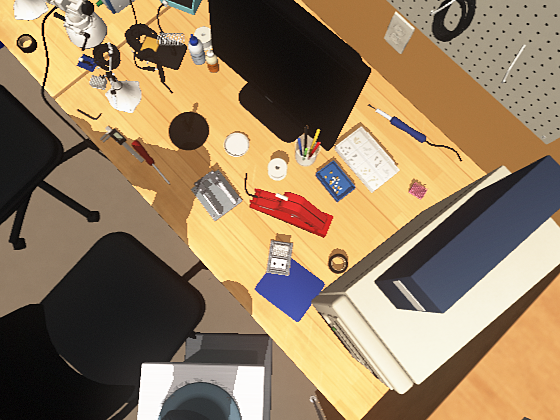

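```bash
cat > h.py <<'E'
from rig import telemetry, imaging, r, boxes_of, trace, spot_point
import cv2, numpy as np
from scipy.spatial.transform import Rotation as R
def proj(m,P):
    T=np.linalg.inv(m["world_from_camera"]); P=np.atleast_2d(P)
    c=P@T[:3,:3].T+T[:3,3]; u=c@m["intrinsics"].T; return u[:,:2]/u[:,2:]
def unp(m,u,v,d):
    K=m["intrinsics"]; T=m["world_from_camera"]
    c=np.stack([(u-K[0,2])/K[0,0]*d,(v-K[1,2])/K[1,1]*d,d],-1)
    return c@T[:3,:3].T+T[:3,3]
def onz(m,u,v,z):
    a=unp(m,np.array(u,float),np.array(v,float),np.array(1.0)); o=m["world_from_camera"][:3,3]
    return o+(a-o)*((z-o[2])/(a[2]-o[2]))
E
python3 - <<'E'
from h import *
for n in ["top","scene"]:
    p,d=imaging.snapshot(n); m=imaging.camera_model(n)
    np.savez(f"{n}.npz",p=p,d=d)
    for t,z in [("sink_center",.016),("rack",0),("plain_block",.005),("jig",0),("jig_mouth",.008),("jig_home",.019),("solder_spool",0),("tape_roll",0),("driver_red",0)]:
        for o in spot_point(n,t)[:3]:
            u,v=o["xy"][0]*560,o["xy"][1]*420
            print(n,t,round(o["p"],2),(round(u),round(v)),onz(m,u,v,z).round(4))
p=np.load("top.npz")["p"]
cv2.imwrite("pics/topz.png",cv2.resize(p[150:330,170:390],None,fx=3.5,fy=3.3,interpolation=cv2.INTER_CUBIC)[:,:,::-1])
p=np.load("scene.npz")["p"]
cv2.imwrite("pics/scz.png",cv2.resize(p[180:300,180:400],None,fx=3.6,fy=3.6,interpolation=cv2.INTER_CUBIC)[:,:,::-1])
E
```

```text
top sink_center 0.73 (415, 190) [ 0.6307 -0.5657  0.016 ]
top sink_center 0.52 (277, 252) [ 0.446  -0.1847  0.016 ]
top rack 0.59 (278, 256) [ 0.4371 -0.1868  0.    ]
top plain_block 0.75 (277, 262) [ 0.4189 -0.1862  0.005 ]
top jig 0.83 (213, 196) [ 0.6    -0.0011  0.    ]
top jig 0.65 (281, 255) [ 0.4397 -0.1952  0.    ]
top jig_mouth 0.83 (227, 211) [ 0.5575 -0.042   0.008 ]
top jig_home 0.58 (207, 185) [0.6249 0.0137 0.019 ]
top solder_spool 0.84 (278, 171) [ 0.677  -0.1818  0.    ]
top tape_roll 0.63 (338, 262) [ 0.4237 -0.3529  0.    ]
top driver_red 0.57 (151, 166) [0.6819 0.1785 0.    ]
top driver_red 0.37 (278, 251) [ 0.4513 -0.1884  0.    ]
scene sink_center 0.57 (311, 234) [ 0.4574 -0.2057  0.016 ]
scene sink_center 0.44 (311, 140) [ 0.6319 -0.5793  0.016 ]
scene rack 0.58 (317, 243) [ 0.4358 -0.2002 -0.    ]
scene plain_block 0.56 (324, 245) [ 0.4169 -0.197   0.005 ]
scene jig 0.84 (230, 272) [ 0.5906 -0.0155 -0.    ]
scene jig_mouth 0.8 (247, 265) [ 0.5593 -0.0483  0.008 ]
scene jig_home 0.83 (207, 269) [0.6367 0.0129 0.019 ]
scene solder_spool 0.83 (236, 214) [ 0.6833 -0.193   0.    ]
scene tape_roll 0.82 (344, 211) [ 0.4175 -0.3389  0.    ]
scene driver_red 0.61 (147, 318) [0.6897 0.1817 0.    ]
```

View pics/topz.png

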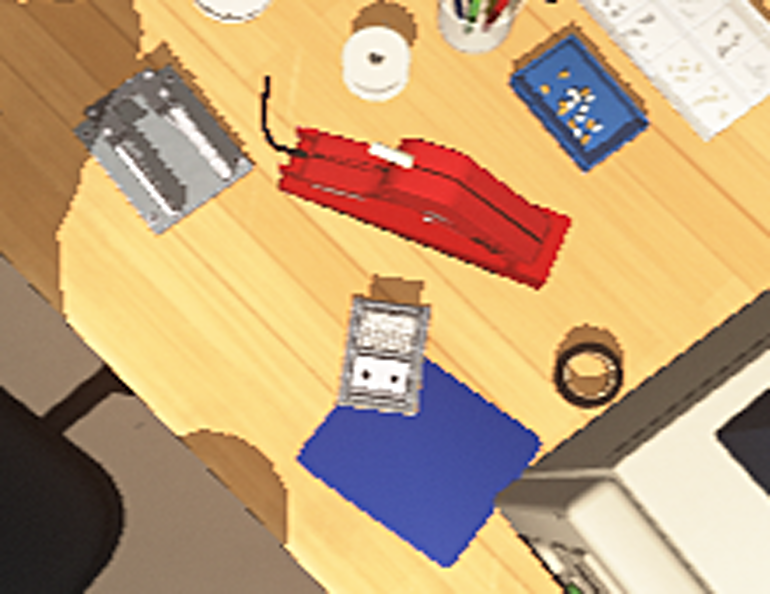

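View pics/scz.png

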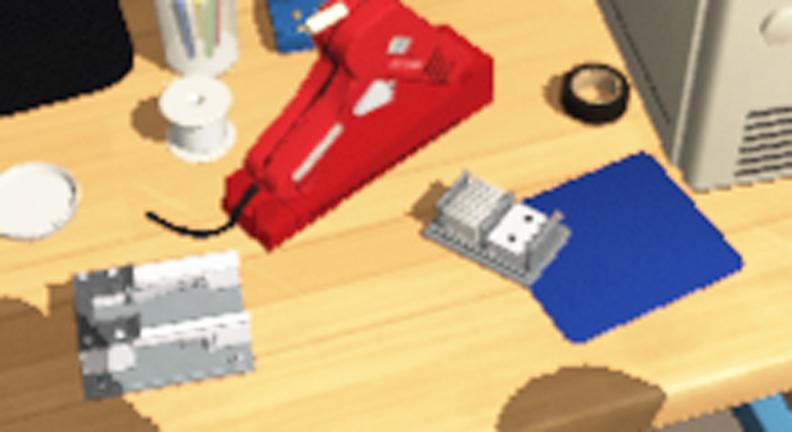

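```bash
python3 - <<'E'
from h import *
H=np.zeros((100,120))  # x .30-.80, y -.45..0.15 5mm
for n in ["top"]:
    f=np.load(f"{n}.npz"); d=f["d"]; m=imaging.camera_model(n)
    v,u=np.mgrid[:420,:560]; P=unp(m,u,v,d)[d>0]
    ok=(P[:,0]>.3)&(P[:,0]<.8)&(P[:,1]>-.45)&(P[:,1]<.15)&(P[:,2]<.6)
    P=P[ok]; i=((P[:,0]-.3)/.005).astype(int); j=((.15-P[:,1])/.005).astype(int)
    np.maximum.at(H,(i,j),P[:,2])
print("max",H.max())
im=cv2.applyColorMap((np.clip(H/.12,0,1)*255).astype(np.uint8),cv2.COLORMAP_JET)
im=cv2.resize(im[::-1],None,fx=6,fy=6,interpolation=cv2.INTER_NEAREST)
for k in range(0,120,20): cv2.putText(im,f"y{.15-k*.005:.2f}",(k*6,12),0,.4,(255,255,255)); cv2.line(im,(k*6,0),(k*6,600),(90,90,90))
for k in range(0,100,20): cv2.putText(im,f"x{.8-k*.005:.2f}",(0,k*6+12),0,.4,(255,255,255)); cv2.line(im,(0,k*6),(720,k*6),(90,90,90))
cv2.imwrite("pics/hm.png",im)
from rig import trace
for n in ["top"]:
    imaging.snapshot(n)
    for t in ["rack","jig"]:
        o=trace(n,t)[0]; mk=o["pixels"].astype(np.uint8); c,_=cv2.findContours(mk,0,2); c=max(c,key=cv2.contourArea)
        print(t,o["p"],cv2.minAreaRect(c)); 
        pts=np.array([onz(imaging.camera_model(n),*q,.015)[:2] for q in c[:,0]],np.float32)*1000
        print(cv2.minAreaRect(pts.astype(np.float32)))
E
```

```text
max 0.5999738658367959
rack 0.66 ((279.2685852050781, 257.7358093261719), (22.005258560180664, 31.521045684814453), 7.594643592834473)
((430.8667297363281, -191.3414306640625), (59.214290618896484, 84.92232513427734), 84.02745056152344)
jig 0.91 ((215.42001342773438, 194.06002807617188), (44.20000076293945, 35.79999923706055), 53.13010025024414)
((601.8576049804688, -9.146759033203125), (125.98897552490234, 98.12957000732422), 39.406227111816406)
```

View pics/hm.png

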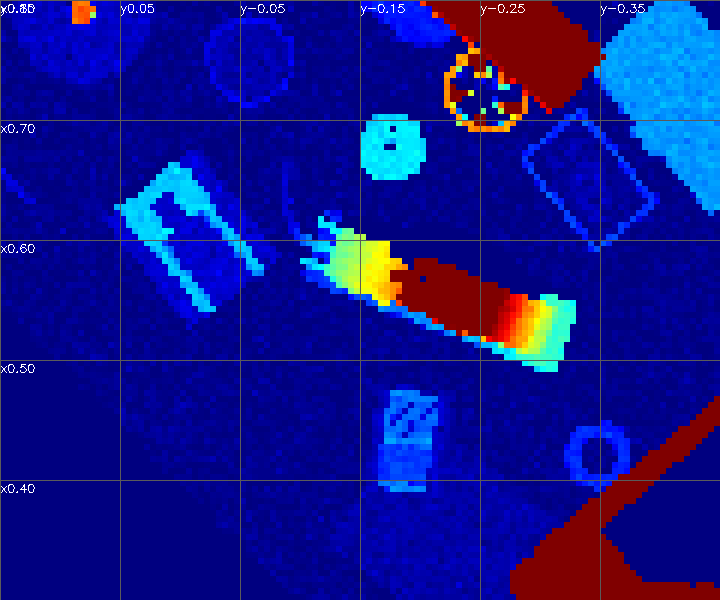

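```bash
cat >> h.py <<'E'
def tcp():
    s=telemetry.sense(); T=np.eye(4); T[:3,:3]=R.from_rotvec(s["tcp_rot"]).as_matrix(); T[:3,3]=s["ee_pos"]; return T
def yawy(T): return np.degrees(np.arctan2(T[1,1],T[0,1]))
def rel(goal,yaw=None):
    "needed shifts in cm in tool axes as they stand; spin deg"
    T=tcp(); d=T[:3,:3].T@(np.array(goal)-T[:3,3])*100
    s=0
    if yaw is not None: s=-((yaw-yawy(T)+90)%180-90)
    return d.round(2),round(s,2)
E
python3 - <<'E'
from h import *
T=tcp(); m=imaging.camera_model("wrist"); print((np.linalg.inv(T)@m["world_from_camera"]).round(3)); print(m["intrinsics"].round(1))
print(yawy(T)); print(T.round(3)); print(rel([.40,.15,.25],84),rel([.46,-.19,.25],84))
E
```

```text
[[-0.    -0.946 -0.324  0.082]
 [ 1.    -0.    -0.001  0.   ]
 [ 0.001 -0.324  0.946 -0.144]
 [ 0.     0.     0.     1.   ]]
[[329.9   0.  275.8]
 [  0.  329.9 207.9]
 [  0.    0.    1. ]]
76.43485441536558
[[-0.972  0.235  0.     0.135]
 [ 0.235  0.972  0.     0.559]
 [-0.     0.    -1.     0.231]
 [ 0.     0.     0.     1.   ]]
(array([-35.37, -33.54,  -1.87]), np.float64(-7.57)) (array([-49.17, -65.18,  -1.87]), np.float64(-7.57))
```

Request:
send_rows:
  series:
    - {"tx": 0,"ty": 0,"tz": 0,"spin": -7}
    - {"tx": -2.6,"ty": -3.15}
    - {"tx": -2.6,"ty": -3.15}
    - {"tx": -2.6,"ty": -3.15}
    - {"tx": -2.6,"ty": -3.15}
    - {"tx": -2.6,"ty": -3.15}
    - {"tx": -2.6,"ty": -3.15}
    - {"tx": -2.6,"ty": -3.15}
    - {"tx": -2.6,"ty": -3.15}
    - {"tx": -2.6,"ty": -3.15}

```text
$.series[1]: bad value
```

```bash
python3 - <<'E'
from h import *
print(tcp()[:3,3],rel([.39,.1,.25],84),rel([.45,-.19,.22],84))
E
```

```text
[0.13488102 0.55898801 0.23134966] (array([-35.57, -38.63,  -1.87]), np.float64(-7.57)) (array([-48.2 , -65.42,   1.13]), np.float64(-7.57))
```

All four numbers are required per row.

Request:
send_rows:
  series:
    - {"tx": 0,"ty": 0,"tz": 0,"spin": -7}
    - {"tx": -2.6,"ty": -3.15,"tz": 0,"spin": 0}
    - {"tx": -2.6,"ty": -3.15,"tz": 0,"spin": 0}
    - {"tx": -2.6,"ty": -3.15,"tz": 0,"spin": 0}
    - {"tx": -2.6,"ty": -3.15,"tz": 0,"spin": 0}
    - {"tx": -2.6,"ty": -3.15,"tz": 0,"spin": 0}
    - {"tx": -2.6,"ty": -3.15,"tz": 0,"spin": 0}
    - {"tx": -2.6,"ty": -3.15,"tz": 0,"spin": 0}
    - {"tx": -2.6,"ty": -3.15,"tz": 0,"spin": 0}
    - {"tx": -2.6,"ty": -3.15,"tz": 0,"spin": 0}

```text
time_s: 2.08
ee_pos: [0.3356, 0.2489, 0.2316]
tcp_rot: [0.179, 3.136, 0.001]
force: [0.9, 0.6, 0.5]
opening: 1.002
```

```bash
python3 - <<'E'
from h import *
print(telemetry.sense()["time_s"],tcp()[:3,3],rel([.45,-.19,.22],84))
E
```

```text
2.0833 [0.33559625 0.24890187 0.23162582] (array([-16.37, -42.3 ,   1.15]), np.float64(-0.54))
```

Request:
send_rows:
  series:
    - {"tx": -1.5,"ty": -3.85,"tz": 0,"spin": -0.5}
    - {"tx": -1.5,"ty": -3.85,"tz": 0,"spin": 0}
    - {"tx": -1.5,"ty": -3.85,"tz": 0,"spin": 0}
    - {"tx": -1.5,"ty": -3.85,"tz": 0,"spin": 0}
    - {"tx": -1.5,"ty": -3.85,"tz": 0,"spin": 0}
    - {"tx": -1.5,"ty": -3.85,"tz": 0,"spin": 0}
    - {"tx": -1.5,"ty": -3.85,"tz": 0,"spin": 0}
    - {"tx": -1.5,"ty": -3.85,"tz": 0,"spin": 0}
    - {"tx": -1.5,"ty": -3.85,"tz": 0,"spin": 0}
    - {"tx": -1.5,"ty": -3.85,"tz": 0,"spin": 0}

```text
time_s: 2.92
ee_pos: [0.4432, -0.1505, 0.2315]
tcp_rot: [0.167, 3.136, -0.0]
force: [1.3, 0.3, -0.2]
opening: 0.999
```

```bash
python3 - <<'E'
from h import *
T=tcp(); m=imaging.camera_model("wrist")
p,d=imaging.snapshot("wrist"); np.savez("w1.npz",p=p,d=d,T=T,M=m["world_from_camera"])
print(T[:3,3],telemetry.sense()["dq"].round(3))
cv2.imwrite("pics/w1.png",p[:,:,::-1])
E
```

```text
[ 0.443157   -0.15047269  0.2315307 ] [ 0.086 -0.046 -0.057  0.01   0.052  0.154]
```

View pics/w1.png

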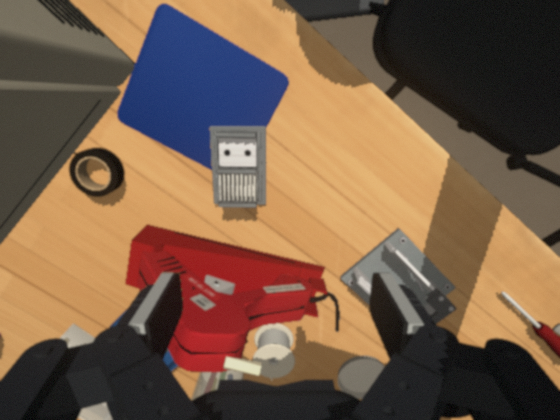

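```bash
cat >> h.py <<'E'
def cloud(f,K):
    d=f["d"]; v,u=np.mgrid[:420,:560]; P=unp(dict(intrinsics=K,world_from_camera=f["M"]),u,v,d); P[d<=0]=np.nan; return P
E
python3 - <<'E'
from h import *
f=np.load("w1.npz"); K=imaging.camera_model("wrist")["intrinsics"]; P=cloud(f,K)
sub=P[100:230,195:285]
print("bench z", np.nanmedian(P[60:100,300:330,2]), np.nanmedian(P[215:222,150:200,2]))
c=np.array([.43,-.19])
def rect(lo,hi,c,rad):
    q=P[:300].reshape(-1,3); q=q[(q[:,2]>lo)&(q[:,2]<hi)&(np.hypot(*(q[:,:2]-c).T)<rad)]
    return len(q),cv2.minAreaRect((q[:,:2]*1000).astype(np.float32))
print(rect(.004,.045,c,.07))
print(rect(.018,.045,c,.07))
p=f["p"]; z=cv2.resize(p[110:220,190:290],None,fx=6,fy=5.4,interpolation=cv2.INTER_CUBIC); cv2.imwrite("pics/w1z.png",z[:,:,::-1])
for n,px in dict(a=(211,127),b=(265,126),c=(268,206),d=(214,207)).items(): print(n,P[px[1]-0,px[0]])
E
```

```text
bench z 0.0010644039136432637 0.0012013036801218346
(6378, ((416.4158020019531, -205.82333374023438), (101.73536682128906, 119.625732421875), 77.95759582519531))
(2323, ((432.64324951171875, -192.4815673828125), (42.17269515991211, 79.52113342285156), 83.3199234008789))
a [ 0.38674495 -0.21565233  0.00617181]
b [ 0.39211266 -0.15701323  0.00452953]
c [ 0.48509937 -0.16447048  0.00200884]
d [ 0.47951017 -0.22880236  0.00190992]
```

View pics/w1z.png

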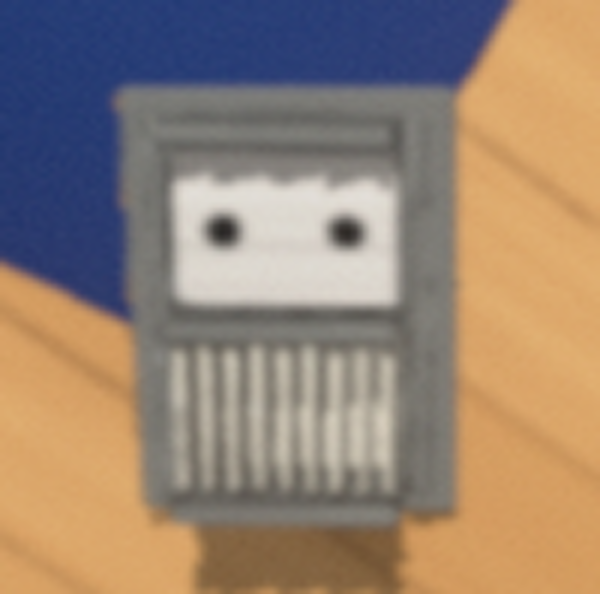

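```bash
python3 - <<'E'
from h import *
f=np.load("w1.npz"); K=imaging.camera_model("wrist")["intrinsics"]; m=dict(intrinsics=K,world_from_camera=f["M"])
print(onz(m,237.3,187.5,.027))
print(tcp()[:3,3],yawy(tcp()),rel([.4515,-.1945,.009],83.3))
E
```

```text
[ 0.45204106 -0.19385487  0.027     ]
[ 0.44574627 -0.15768807  0.23134513] 83.56312208718968 (array([-0.91, -3.45, 22.26]), np.float64(0.26))
```

Request:
send_rows:
  series:
    - {"tx": -0.5,"ty": -1.7,"tz": 2.5,"spin": 0.2}
    - {"tx": -0.4,"ty": -1.7,"tz": 3,"spin": 0}
    - {"tx": 0,"ty": 0,"tz": 2.5,"spin": 0}
    - {"tx": 0,"ty": 0,"tz": 2,"spin": 0}
    - {"tx": 0,"ty": 0,"tz": 0,"spin": 0}
    - {"tx": 0,"ty": 0,"tz": 0,"spin": 0}
    - {"tx": 0,"ty": 0,"tz": 0,"spin": 0}
    - {"tx": 0,"ty": 0,"tz": 0,"spin": 0}
    - {"tx": 0,"ty": 0,"tz": 0,"spin": 0}
    - {"tx": 0,"ty": 0,"tz": 0,"spin": 0}

```text
time_s: 3.8
ee_pos: [0.4493, -0.1833, 0.1326]
tcp_rot: [0.171, 3.135, -0.002]
force: [-0.1, -0.1, 0.3]
opening: 1.001
```

```bash
cat >> h.py <<'E'
def wsnap(name):
    T=tcp(); m=imaging.camera_model("wrist"); p,d=imaging.snapshot("wrist")
    np.savez(name+".npz",p=p,d=d,T=T,M=m["world_from_camera"],K=m["intrinsics"])
    cv2.imwrite(f"pics/{name}.png",p[:,:,::-1]); return T,m,p,d
E
python3 - <<'E'
from h import *
T,m,p,d=wsnap("w2"); f=np.load("w2.npz"); P=cloud(f,f["K"])
print(T[:3,3],yawy(T))
q=P[:300].reshape(-1,3); c=np.array([.4326,-.1925])
for lo,hi in [(.020,.045)]:
    s=q[(q[:,2]>lo)&(q[:,2]<hi)&(np.hypot(*(q[:,:2]-c).T)<.06)]; print(len(s),cv2.minAreaRect((s[:,:2]*1000).astype(np.float32)),s[:,2].max())
print(rel([.4515,-.1945,.009],83.3))
E
```

```text
[ 0.44928814 -0.18327575  0.13256127] 83.75430478270766
4086 ((433.0101013183594, -192.2917938232422), (41.849464416503906, 80.29566955566406), 83.43920135498047) 0.03327029127066489
(array([-0.34, -1.09, 12.33]), np.float64(0.45))
```

View pics/w2.png

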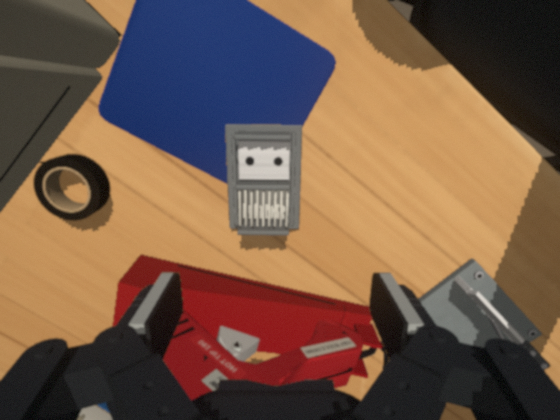

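Request:
send_rows:
  series:
    - {"tx": -0.35,"ty": -1.1,"tz": 0.5,"spin": 0.4}
    - {"tx": 0,"ty": 0,"tz": 2.5,"spin": 0}
    - {"tx": 0,"ty": 0,"tz": 2.5,"spin": 0}
    - {"tx": 0,"ty": 0,"tz": 2,"spin": 0}
    - {"tx": 0,"ty": 0,"tz": 1.5,"spin": 0}
    - {"tx": 0,"ty": 0,"tz": 1,"spin": 0}
    - {"tx": 0,"ty": 0,"tz": 0.5,"spin": 0}
    - {"tx": 0,"ty": 0,"tz": 0,"spin": 0}
    - {"tx": 0,"ty": 0,"tz": 0,"spin": 0}
    - {"tx": 0,"ty": 0,"tz": 0,"spin": 0}

```text
time_s: 4.68
ee_pos: [0.4515, -0.1949, 0.0272]
tcp_rot: [0.183, 3.135, -0.001]
force: [-1.2, 0.1, 0.5]
opening: 0.999
```

```bash
python3 - <<'E'
from h import *
T,m,p,d=wsnap("w3")
print(rel([.4519,-.1945,.009],83.4))
E
```

```text
(array([-0.02,  0.05,  1.83]), np.float64(-0.07))
```

View pics/w3.png

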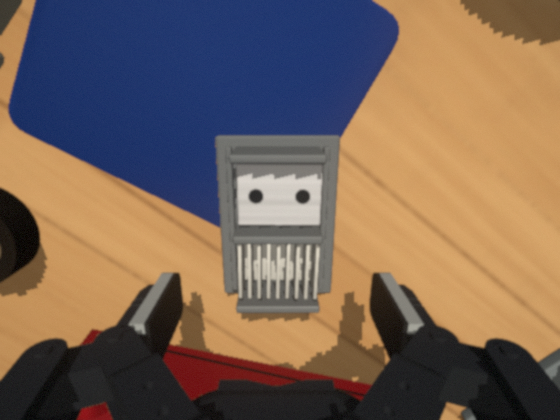

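Request:
send_rows:
  series:
    - {"tx": 0,"ty": 0,"tz": 0.6,"spin": 0}
    - {"tx": 0,"ty": 0,"tz": 0.6,"spin": 0}
    - {"tx": 0,"ty": 0,"tz": 0.6,"spin": 0}
    - {"tx": 0,"ty": 0,"tz": 0,"spin": 0}
    - {"tx": 0,"ty": 0,"tz": 0,"spin": 0}
    - {"tx": 0,"ty": 0,"tz": 0,"spin": 0}
    - {"tx": 0,"ty": 0,"tz": 0,"spin": 0}
    - {"tx": 0,"ty": 0,"tz": 0,"spin": 0}
    - {"tx": 0,"ty": 0,"tz": 0,"spin": 0}
    - {"tx": 0,"ty": 0,"tz": 0,"spin": 0}

```text
time_s: 5.57
ee_pos: [0.4508, -0.1944, 0.0085]
tcp_rot: [0.183, 3.136, -0.0]
force: [0.8, 0.0, -0.9]
opening: 0.999
```

Request:
send_rows:
  hand: 0
  squeeze: 40
  series:
    - {"tx": 0,"ty": 0,"tz": 0,"spin": 0}
    - {"tx": 0,"ty": 0,"tz": 0,"spin": 0}
    - {"tx": 0,"ty": 0,"tz": 0,"spin": 0}
    - {"tx": 0,"ty": 0,"tz": 0,"spin": 0}
    - {"tx": 0,"ty": 0,"tz": 0,"spin": 0}
    - {"tx": 0,"ty": 0,"tz": 0,"spin": 0}
    - {"tx": 0,"ty": 0,"tz": 0,"spin": 0}
    - {"tx": 0,"ty": 0,"tz": 0,"spin": 0}
    - {"tx": 0,"ty": 0,"tz": 0,"spin": 0}
    - {"tx": 0,"ty": 0,"tz": 0,"spin": 0}

```text
time_s: 6.4
ee_pos: [0.4509, -0.1944, 0.0085]
tcp_rot: [0.183, 3.136, -0.0]
force: [-0.6, 0.1, 3.6]
opening: 0.448
```

```bash
python3 - <<'E'
from h import *
T,m,p,d=wsnap("w4")
print(telemetry.sense()["force"],T[:3,3],yawy(T))
E
```

```text
[0.0660634  0.68611781 3.08967007] [ 0.45088994 -0.19440215  0.00846513] 83.3343656973462
```

View pics/w4.png

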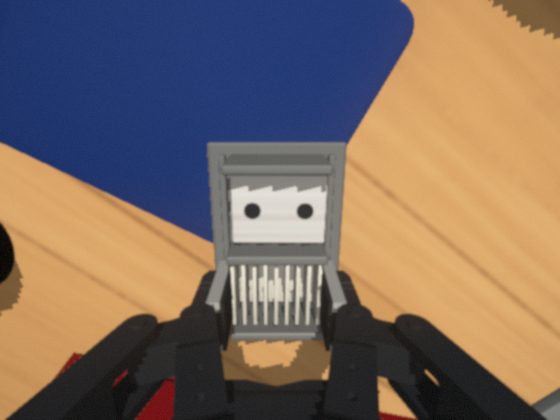

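Request:
send_rows:
  series:
    - {"tx": 0,"ty": 0,"tz": -1,"spin": 0}
    - {"tx": 0,"ty": 0,"tz": -2.5,"spin": 0}
    - {"tx": 0,"ty": 0,"tz": -3,"spin": 0}
    - {"tx": 0,"ty": 0,"tz": -2,"spin": 0}
    - {"tx": 0,"ty": 3.1,"tz": 0,"spin": 0}
    - {"tx": 0,"ty": 3.1,"tz": 0,"spin": 0}
    - {"tx": 0,"ty": 3.1,"tz": 0,"spin": 0}
    - {"tx": 0,"ty": 3.1,"tz": 0,"spin": 0}
    - {"tx": 0,"ty": 0,"tz": 0,"spin": -7}
    - {"tx": 0,"ty": 0,"tz": 0,"spin": -7}

```text
time_s: 7.28
ee_pos: [0.4643, -0.0691, 0.0935]
tcp_rot: [0.215, -3.133, -0.001]
force: [0.6, -0.6, 0.1]
opening: 0.451
```

Request:
send_rows:
  series:
    - {"tx": 0,"ty": 0,"tz": 0,"spin": -7}
    - {"tx": 0,"ty": 0,"tz": 0,"spin": -7}
    - {"tx": 0,"ty": 0,"tz": 0,"spin": -7}
    - {"tx": 0,"ty": 0,"tz": 0,"spin": -7}
    - {"tx": 0,"ty": 0,"tz": 0,"spin": -4}
    - {"tx": 0,"ty": 0,"tz": 0,"spin": 0}
    - {"tx": 0,"ty": 0,"tz": 0,"spin": 0}
    - {"tx": 0,"ty": 0,"tz": 0,"spin": 0}
    - {"tx": 0,"ty": 0,"tz": 0,"spin": 0}
    - {"tx": 0,"ty": 0,"tz": 0,"spin": 0}

```text
time_s: 8.12
ee_pos: [0.4649, -0.0711, 0.0933]
tcp_rot: [1.056, -2.959, -0.0]
force: [-0.0, -0.2, -0.6]
opening: 0.452
```

```bash
python3 - <<'E'
from h import *
T,m,p,d=wsnap("w5"); s=telemetry.sense()
print(s["qpos"].round(2),s["opening"],s["time_s"],T[:3,3],yawy(T),rel([.465,-.07,.006],129.4))
E
```

```text
[-0.29  0.26 -0.46  0.85  0.   -0.97] 0.456891896474092 8.1667 [ 0.46494143 -0.07110823  0.09333093] 129.2899047635283 (array([-0.07,  0.08,  8.73]), np.float64(-0.1))
```

View pics/w5.png

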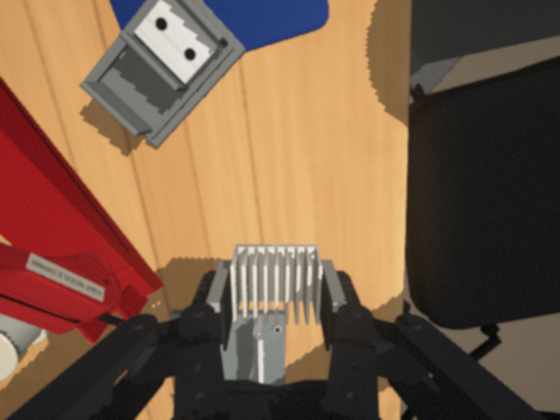

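Request:
send_rows:
  series:
    - {"tx": 0,"ty": 0,"tz": 2.5,"spin": 0}
    - {"tx": 0,"ty": 0,"tz": 2.5,"spin": 0}
    - {"tx": 0,"ty": 0,"tz": 2,"spin": 0}
    - {"tx": 0,"ty": 0,"tz": 1,"spin": 0}
    - {"tx": 0,"ty": 0,"tz": 0.5,"spin": 0}
    - {"tx": 0,"ty": 0,"tz": 0.2,"spin": 0}
    - {"tx": 0,"ty": 0,"tz": 0.2,"spin": 0}
    - {"tx": 0,"ty": 0,"tz": 0,"spin": 0}
    - {"tx": 0,"ty": 0,"tz": 0,"spin": 0}
    - {"tx": 0,"ty": 0,"tz": 0,"spin": 0}

```text
time_s: 9.0
ee_pos: [0.4658, -0.0713, 0.005]
tcp_rot: [-1.057, 2.957, -0.001]
force: [0.8, -0.5, -0.6]
opening: 0.454
```

Request:
send_rows:
  series:
    - {"tx": 0,"ty": 0,"tz": 0.05,"spin": 0}
    - {"tx": 0,"ty": 0,"tz": 0.05,"spin": 0}
    - {"tx": 0,"ty": 0,"tz": 0.05,"spin": 0}
    - {"tx": 0,"ty": 0,"tz": 0,"spin": 0}
    - {"tx": 0,"ty": 0,"tz": 0,"spin": 0}
    - {"tx": 0,"ty": 0,"tz": 0,"spin": 0}
    - {"tx": 0,"ty": 0,"tz": 0,"spin": 0}
    - {"tx": 0,"ty": 0,"tz": 0,"spin": 0}
    - {"tx": 0,"ty": 0,"tz": 0,"spin": 0}
    - {"tx": 0,"ty": 0,"tz": 0,"spin": 0}

```text
time_s: 9.83
ee_pos: [0.4654, -0.0712, 0.0035]
tcp_rot: [-1.057, 2.958, -0.001]
force: [-1.4, 0.5, 6.1]
opening: 0.457
```

Request:
send_rows:
  hand: 0.85
  series:
    - {"tx": 0,"ty": 0,"tz": 0,"spin": 0}
    - {"tx": 0,"ty": 0,"tz": 0,"spin": 0}
    - {"tx": 0,"ty": 0,"tz": 0,"spin": 0}
    - {"tx": 0,"ty": 0,"tz": 0,"spin": 0}
    - {"tx": 0,"ty": 0,"tz": -1,"spin": 0}
    - {"tx": 0,"ty": 0,"tz": -2,"spin": 0}
    - {"tx": 0,"ty": 0,"tz": -2,"spin": 0}
    - {"tx": 0,"ty": 0,"tz": -2,"spin": 0}
    - {"tx": 0,"ty": 0,"tz": 0,"spin": 7}
    - {"tx": 0,"ty": 0,"tz": 0,"spin": 7}

```text
time_s: 10.67
ee_pos: [0.4664, -0.0715, 0.0742]
tcp_rot: [-0.679, 3.064, -0.002]
force: [0.2, -0.4, -1.0]
opening: 0.85
```

Request:
send_rows:
  series:
    - {"tx": 0,"ty": 0,"tz": 0,"spin": 7}
    - {"tx": 0,"ty": 0,"tz": 0,"spin": 7}
    - {"tx": 0,"ty": 0,"tz": 0,"spin": 7}
    - {"tx": 0,"ty": 0,"tz": 0,"spin": 7}
    - {"tx": 0,"ty": 0,"tz": 0,"spin": 7}
    - {"tx": 0,"ty": 0,"tz": 0,"spin": 7}
    - {"tx": 0,"ty": 0,"tz": 0,"spin": 7}
    - {"tx": 0,"ty": 0,"tz": 0,"spin": 7}
    - {"tx": 0,"ty": 0,"tz": 0,"spin": 7}
    - {"tx": 0,"ty": 0,"tz": 0,"spin": 7}

```text
time_s: 11.5
ee_pos: [0.4649, -0.0711, 0.0726]
tcp_rot: [-1.203, -2.902, -0.0]
force: [1.0, -0.4, 0.3]
opening: 0.849
```

Request:
send_rows:
  series:
    - {"tx": 0,"ty": 0,"tz": 0,"spin": 6}
    - {"tx": 0,"ty": 0,"tz": -1,"spin": 0}
    - {"tx": 0,"ty": 0,"tz": -2,"spin": 0}
    - {"tx": 0,"ty": 0,"tz": -2,"spin": 0}
    - {"tx": 0,"ty": 0,"tz": 0,"spin": 0}
    - {"tx": 0,"ty": 0,"tz": 0,"spin": 0}
    - {"tx": 0,"ty": 0,"tz": 0,"spin": 0}
    - {"tx": 0,"ty": 0,"tz": 0,"spin": 0}
    - {"tx": 0,"ty": 0,"tz": 0,"spin": 0}
    - {"tx": 0,"ty": 0,"tz": 0,"spin": 0}

```text
time_s: 12.33
ee_pos: [0.4643, -0.0709, 0.1219]
tcp_rot: [-1.343, -2.838, 0.0]
force: [-0.0, 0.0, 0.0]
opening: 0.848
```

```bash
python3 - <<'E'
from h import *
T,m,p,d=wsnap("w6"); s=telemetry.sense()
print(s["qpos"].round(2),s["opening"],s["time_s"],T[:3,3],yawy(T))
f=np.load("w6.npz"); P=cloud(f,f["K"]); q=P[:330].reshape(-1,3)
s_=q[(q[:,2]>.013)&(q[:,2]<.045)&(np.hypot(*(q[:,:2]-[.465,-.07]).T)<.045)]; print(len(s_),cv2.minAreaRect((s_[:,:2]*1000).astype(np.float32)),s_[:,2].max())
E
```

```text
[-0.29  0.24 -0.41  0.93  0.    0.6 ] 0.8527099499797964 12.3833 [ 0.46430416 -0.07090533  0.12190627] 39.3322322034656
1861 ((466.03839111328125, -71.26889038085938), (30.05866813659668, 39.81767654418945), 38.78055953979492) 0.02528463661023586
```

View pics/w6.png

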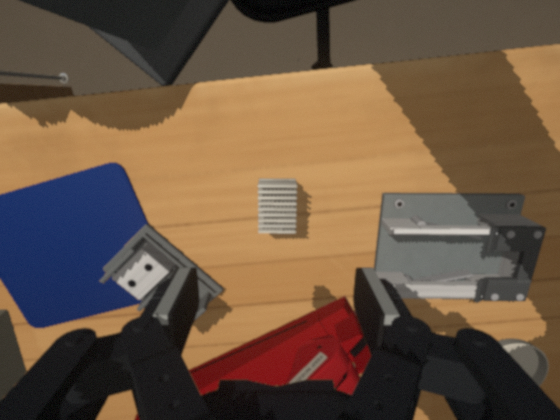

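```bash
python3 - <<'E'
from h import *
f=np.load("w6.npz"); P=cloud(f,f["K"]); 
q=P[150:330,365:560].reshape(-1,3)
n=np.hypot(*(q[:,:2]-[.602,-.009]).T)<.09
b=q[n&(q[:,2]>.005)&(q[:,2]<.06)]; r_=cv2.minAreaRect((b[:,:2]*1000).astype(np.float32)); print("base",r_)
t=q[n&(q[:,2]>.027)&(q[:,2]<.06)]; print("top",len(t),t[:,2].max(),cv2.minAreaRect((t[:,:2]*1000).astype(np.float32)))
p=f["p"][170:330,360:560]; cv2.imwrite("pics/w6z.png",cv2.resize(p,None,fx=4,fy=3.7,interpolation=cv2.INTER_CUBIC)[:,:,::-1])
print(np.round(P[[250,250],[400,450],2],4))
imaging.snapshot("wrist")
m=dict(intrinsics=f["K"],world_from_camera=f["M"])
for t,z in [("jig_mouth",.008),("jig_home",.019),("jig",0)]:
    for o in spot_point("wrist",t)[:2]: print(t,o["p"],onz(m,o["xy"][0]*560,o["xy"][1]*420,z))
E
```

```text
base ((597.6178588867188, -4.5424041748046875), (115.88568115234375, 80.53495025634766), 38.92440414428711)
top 5561 0.04285721412279628 ((602.4921875, -11.315570831298828), (113.86039733886719, 64.70460510253906), 39.775489807128906)
[0.0091 0.009 ]
jig_mouth 0.61 [ 0.55980423 -0.05074853  0.008     ]
jig_home 0.56 [0.62848392 0.01112296 0.019     ]
jig_home 0.55 [ 0.55266857 -0.04793359  0.019     ]
jig 0.89 [ 0.60067254 -0.01040031  0.        ]
```

View pics/w6z.png

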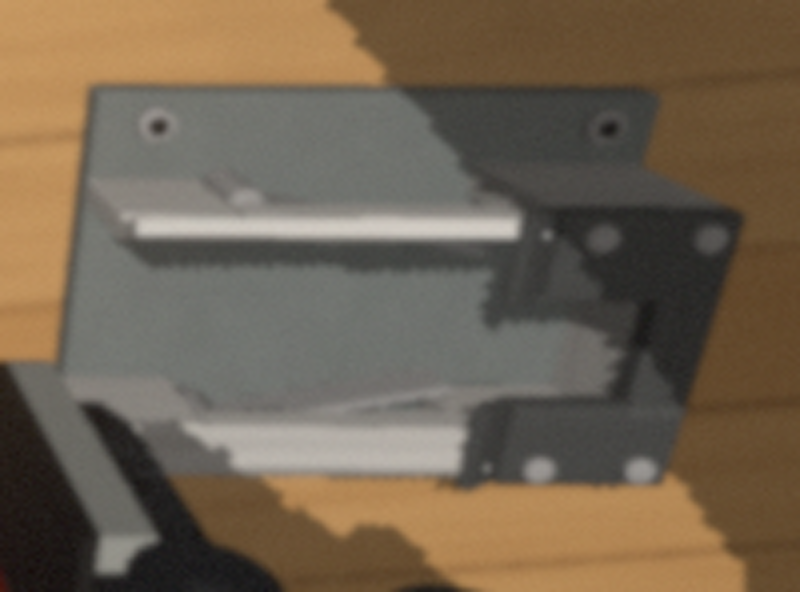

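```bash
python3 - <<'E'
from h import *
T=tcp(); print(T[:3,3],rel([.466,-.0713,.004],39.0))
E
```

```text
[ 0.46491799 -0.07109214  0.12261263] (array([-0.09,  0.07, 11.86]), np.float64(0.33))
```

Request:
send_rows:
  series:
    - {"tx": -0.1,"ty": 0.1,"tz": 2,"spin": 0.3}
    - {"tx": 0,"ty": 0,"tz": 3,"spin": 0}
    - {"tx": 0,"ty": 0,"tz": 3,"spin": 0}
    - {"tx": 0,"ty": 0,"tz": 2,"spin": 0}
    - {"tx": 0,"ty": 0,"tz": 1,"spin": 0}
    - {"tx": 0,"ty": 0,"tz": 0.5,"spin": 0}
    - {"tx": 0,"ty": 0,"tz": 0.2,"spin": 0}
    - {"tx": 0,"ty": 0,"tz": 0,"spin": 0}
    - {"tx": 0,"ty": 0,"tz": 0,"spin": 0}
    - {"tx": 0,"ty": 0,"tz": 0,"spin": 0}

```text
time_s: 13.42
ee_pos: [0.4675, -0.0715, 0.0068]
tcp_rot: [1.351, 2.834, 0.001]
force: [-0.0, 0.1, -0.3]
opening: 0.854
```

Request:
send_rows:
  hand: 0
  squeeze: 40
  series:
    - {"tx": 0,"ty": 0,"tz": 0,"spin": 0}
    - {"tx": 0,"ty": 0,"tz": 0,"spin": 0}
    - {"tx": 0,"ty": 0,"tz": 0,"spin": 0}
    - {"tx": 0,"ty": 0,"tz": 0,"spin": 0}
    - {"tx": 0,"ty": 0,"tz": 0,"spin": 0}
    - {"tx": 0,"ty": 0,"tz": 0,"spin": 0}
    - {"tx": 0,"ty": 0,"tz": 0,"spin": 0}
    - {"tx": 0,"ty": 0,"tz": 0,"spin": 0}
    - {"tx": 0,"ty": 0,"tz": 0,"spin": 0}
    - {"tx": 0,"ty": 0,"tz": 0,"spin": 0}

```text
time_s: 14.25
ee_pos: [0.4668, -0.0714, 0.0063]
tcp_rot: [1.351, 2.835, 0.0]
force: [-1.1, 0.1, 5.2]
opening: 0.343
```

```bash
python3 - <<'E'
from h import *
T,m,p,d=wsnap("w7"); print(T[:3,3],yawy(T))
E
```

```text
[ 0.46683709 -0.071363    0.00627071] 39.03325898366192
```

View pics/w7.png

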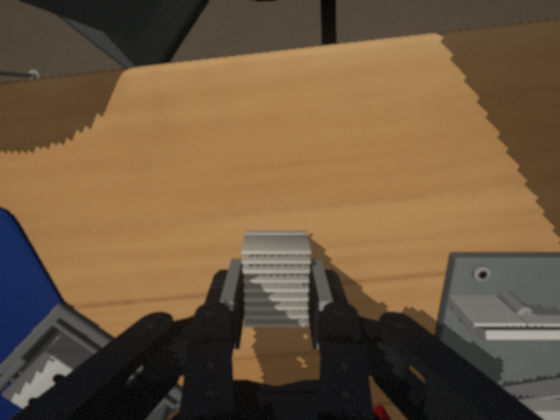

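Request:
send_rows:
  series:
    - {"tx": 0,"ty": 0,"tz": -1,"spin": 0}
    - {"tx": 0,"ty": 0,"tz": -3,"spin": 0}
    - {"tx": 0,"ty": 0,"tz": -4,"spin": 0}
    - {"tx": 0,"ty": 0,"tz": -4,"spin": 0}
    - {"tx": 0,"ty": 0,"tz": -3,"spin": 0}
    - {"tx": -0.9,"ty": 3.5,"tz": 0,"spin": 0}
    - {"tx": -0.9,"ty": 3.5,"tz": 0,"spin": 0}
    - {"tx": -0.9,"ty": 3.5,"tz": 0,"spin": 0}
    - {"tx": -0.9,"ty": 3.5,"tz": 0,"spin": 0}
    - {"tx": 0,"ty": 0,"tz": 0,"spin": 0}

```text
time_s: 15.13
ee_pos: [0.6031, -0.0086, 0.1545]
tcp_rot: [1.346, 2.836, 0.004]
force: [1.2, -1.4, -0.7]
opening: 0.341
```

Request:
send_rows:
  series:
    - {"tx": 0,"ty": 0,"tz": 0,"spin": 0}
    - {"tx": 0,"ty": 0,"tz": 0,"spin": 0}
    - {"tx": 0,"ty": 0,"tz": 0,"spin": 0}
    - {"tx": 0,"ty": 0,"tz": 0,"spin": 0}
    - {"tx": 0,"ty": 0,"tz": 0,"spin": 0}
    - {"tx": 0,"ty": 0,"tz": 0,"spin": 0}
    - {"tx": 0,"ty": 0,"tz": 0,"spin": 0}
    - {"tx": 0,"ty": 0,"tz": 0,"spin": 0}
    - {"tx": 0,"ty": 0,"tz": 0,"spin": 0}
    - {"tx": 0,"ty": 0,"tz": 0,"spin": 0}

```text
time_s: 15.97
ee_pos: [0.5979, -0.0111, 0.1559]
tcp_rot: [1.352, 2.836, 0.0]
force: [0.0, 0.4, -0.2]
opening: 0.335
```

```bash
python3 - <<'E'
from h import *
T,m,p,d=wsnap("w8"); print(T[:3,3],yawy(T))
cv2.imwrite("pics/w8z.png",cv2.resize(p[90:300,170:390],None,fx=3.6,fy=2.85,interpolation=cv2.INTER_CUBIC)[:,:,::-1])
E
```

```text
[ 0.59785413 -0.0110959   0.15585848] 39.029904819566
```

View pics/w8.png

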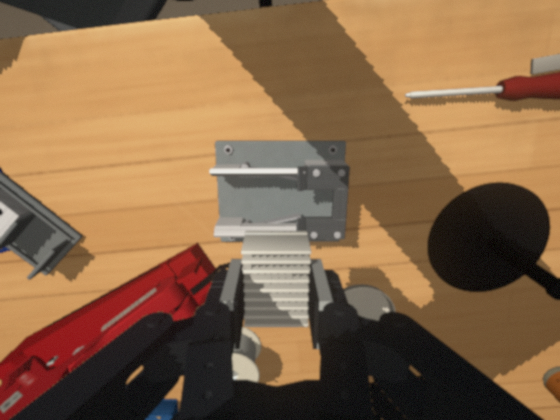

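View pics/w8z.png

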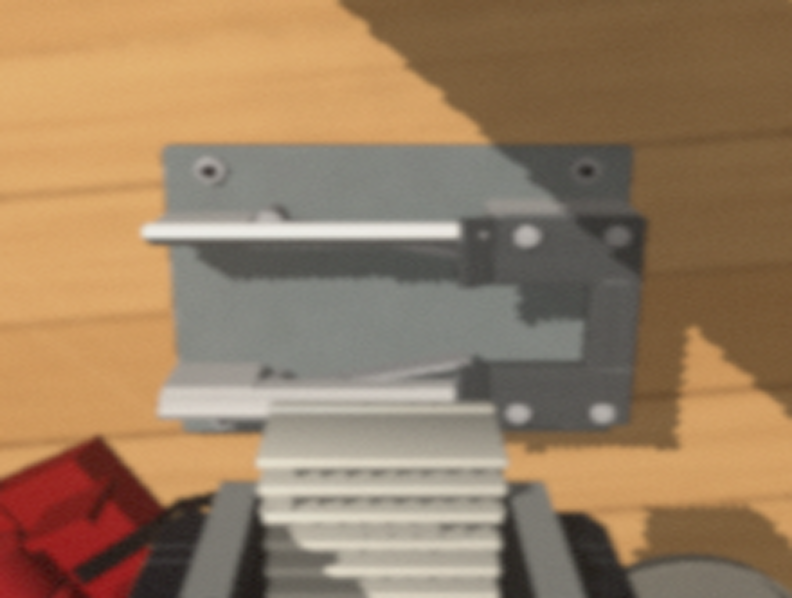

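```bash
python3 - <<'E'
from h import *
f=np.load("w8.npz"); m=dict(intrinsics=f["K"],world_from_camera=f["M"]); T=f["T"]
a=np.radians(39.03); ex=np.array([np.cos(a),np.sin(a)]); ey=np.array([-ex[1],ex[0]])
def g(zc,zr,z):
    P=onz(m,170+zc/3.6,90+zr/2.85,z)[:2]-T[:2,3]; return (np.array([P@ex,P@ey])*1000).round(1)
for n,c in dict(up_out=(540,217),lo_out=(540,428),lip_up=(540,285),lip_lo=(540,360),endR_up=(643,217),endR_lo=(631,428),lipfront_up=(460,250),lipfront_lo=(458,385),mouth_up=(143,233),mouth_lo=(160,412)).items(): print(n,g(*c,.038), g(*c,.033))
P=cloud(f,f["K"]); q=P[90:245,170:390].reshape(-1,3); Q=np.c_[(q[:,:2]-T[:2,3])@np.c_[ex,ey],q[:,2]]*1000
# end block/lips: top heights in jig-x bins
s=Q[(Q[:,2]>30)&(Q[:,2]<46)&(abs(Q[:,0])<75)&(abs(Q[:,1])<50)]
print(len(s),np.percentile(s,[0.5,2,50,98,99.5],axis=0).round(1))
e=s[s[:,0]>25]; print("end y",np.percentile(e[:,1],[0,1,99,100]),np.median(e[:,2]))
h=e[(e[:,0]>28)&(e[:,0]<45)]
print("hist",np.histogram(h[:,1],bins=np.arange(-40,41,2)))
pmin=cv2.minAreaRect(e[:,:2].astype(np.float32)); print(pmin)
E
```

```text
up_out [36.2 28.5] [36.9 27.5]
lo_out [ 39.  -36.5] [ 39.8 -38.8]
lip_up [37.1  8.6] [37.8  7.2]
lip_lo [ 38.1 -14.4] [ 38.8 -16.3]
endR_up [59.2 28.5] [60.3 27.5]
endR_lo [ 60.9 -36.5] [ 62.1 -38.8]
lipfront_up [18.6 19. ] [18.9 17.8]
lipfront_lo [ 19.  -22.4] [ 19.3 -24.4]
mouth_up [-52.7  24. ] [-53.7  22.9]
mouth_lo [-52.2 -31.2] [-53.2 -33.4]
4083 [[-52.3 -33.9  30.5]
 [-49.6 -32.4  31.4]
 [ 31.3   8.3  39. ]
 [ 58.6  28.9  41.5]
 [ 59.3  29.1  42. ]]
end y [-34.44113477 -33.80811422  29.09987496  29.34085196] 39.155083107871604
hist (array([ 0,  0,  8, 38, 36, 51, 46, 42, 44, 43, 50, 40, 58,  0,  0,  0,  0,
        0,  0,  0,  0,  0,  0,  0, 18, 42, 54, 50, 45, 58, 42, 49, 56, 55,
       76,  0,  0,  0,  0,  0]), array([-40, -38, -36, -34, -32, -30, -28, -26, -24, -22, -20, -18, -16,
       -14, -12, -10,  -8,  -6,  -4,  -2,   0,   2,   4,   6,   8,  10,
        12,  14,  16,  18,  20,  22,  24,  26,  28,  30,  32,  34,  36,
        38,  40]))
((42.546573638916016, -2.520751953125), (34.7448616027832, 63.88801574707031), 0.3319561183452606)
```

Request:
send_rows:
  series:
    - {"tx": -0.36,"ty": -1.75,"tz": 0,"spin": 0}
    - {"tx": 0,"ty": -1.75,"tz": 0,"spin": 0}
    - {"tx": 0,"ty": 0,"tz": 3,"spin": 0}
    - {"tx": 0,"ty": 0,"tz": 3,"spin": 0}
    - {"tx": 0,"ty": 0,"tz": 2,"spin": 0}
    - {"tx": 0,"ty": 0,"tz": 0,"spin": 0}
    - {"tx": 0,"ty": 0,"tz": 0,"spin": 0}
    - {"tx": 0,"ty": 0,"tz": 0,"spin": 0}
    - {"tx": 0,"ty": 0,"tz": 0,"spin": 0}
    - {"tx": 0,"ty": 0,"tz": 0,"spin": 0}

```text
time_s: 16.85
ee_pos: [0.5746, -0.0361, 0.0776]
tcp_rot: [1.35, 2.833, 0.002]
force: [-0.1, 0.2, -1.7]
opening: 0.336
```

```bash
python3 - <<'E'
from h import *
T,m,p,d=wsnap("w9")
O=np.array([.59785,-.0111]); a=np.radians(39.03); ex=np.array([np.cos(a),np.sin(a)]); ey=np.array([-ex[1],ex[0]])
P=T[:2,3]-O; print((P@ex*1000).round(2),(P@ey*1000).round(2),T[2,3],yawy(T))
E
```

```text
-33.85 -4.76 0.07762569511200659 39.039978724803724
```

View pics/w9.png

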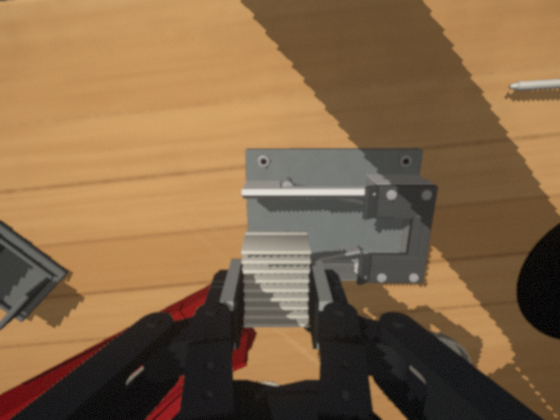

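Request:
send_rows:
  series:
    - {"tx": 0.1,"ty": -0.1,"tz": 1,"spin": 0}
    - {"tx": 0,"ty": 0,"tz": 1,"spin": 0}
    - {"tx": 0,"ty": 0,"tz": 1,"spin": 0}
    - {"tx": 0,"ty": 0,"tz": 0.5,"spin": 0}
    - {"tx": 0,"ty": 0,"tz": 0,"spin": 0}
    - {"tx": 0,"ty": 0,"tz": 0,"spin": 0}
    - {"tx": 0,"ty": 0,"tz": 0,"spin": 0}
    - {"tx": 0,"ty": 0,"tz": 0,"spin": 0}
    - {"tx": 0,"ty": 0,"tz": 0,"spin": 0}
    - {"tx": 0,"ty": 0,"tz": 0,"spin": 0}

```text
time_s: 17.73
ee_pos: [0.5719, -0.0358, 0.0412]
tcp_rot: [1.351, 2.835, 0.001]
force: [0.5, -0.6, -0.6]
opening: 0.341
```

```bash
cat >> h.py <<'E'
def J(T):
    O=np.array([.59785,-.0111]); a=np.radians(39.03); ex=np.array([np.cos(a),np.sin(a)]); ey=np.array([-ex[1],ex[0]])
    P=T[:2,3]-O; return (P@ex*1000).round(2),(P@ey*1000).round(2),(T[2,3]*1000).round(2),yawy(T).round(2)
E
python3 - <<'E'
from h import *
T,m,p,d=wsnap("w10"); print(J(T),telemetry.sense()["force"])
E
```

```text
(np.float64(-35.7), np.float64(-2.87), np.float64(41.22), np.float64(39.03)) [-0.03663199 -0.27332029 -0.47877094]
```

View pics/w10.png

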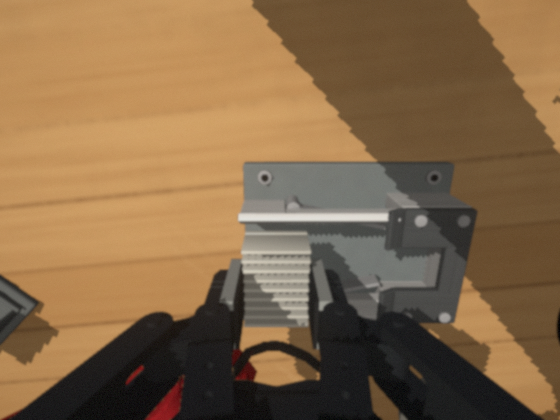

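Request:
send_rows:
  series:
    - {"tx": -0.06,"ty": 0,"tz": 0.5,"spin": 0}
    - {"tx": 0,"ty": 0,"tz": 0.5,"spin": 0}
    - {"tx": 0,"ty": 0,"tz": 0.4,"spin": 0}
    - {"tx": 0,"ty": 0,"tz": 0.3,"spin": 0}
    - {"tx": 0,"ty": 0,"tz": 0.3,"spin": 0}
    - {"tx": 0,"ty": 0,"tz": 0,"spin": 0}
    - {"tx": 0,"ty": 0,"tz": 0,"spin": 0}
    - {"tx": 0,"ty": 0,"tz": 0,"spin": 0}
    - {"tx": 0,"ty": 0,"tz": 0,"spin": 0}
    - {"tx": 0,"ty": 0,"tz": 0,"spin": 0}

```text
time_s: 18.62
ee_pos: [0.5722, -0.0362, 0.021]
tcp_rot: [1.351, 2.836, 0.0]
force: [0.1, -0.5, -0.2]
opening: 0.34
```

```bash
python3 - <<'E'
from h import *
T,m,p,d=wsnap("w11"); s=telemetry.sense();print(J(T),s["force"],s["wrist_torque"])
E
```

```text
(np.float64(-35.78), np.float64(-3.34), np.float64(21.04), np.float64(39.03)) [ 0.29260474 -1.04542744 -1.64557672] [ 0.03619072 -0.00427015  0.01807983]
```

View pics/w11.png

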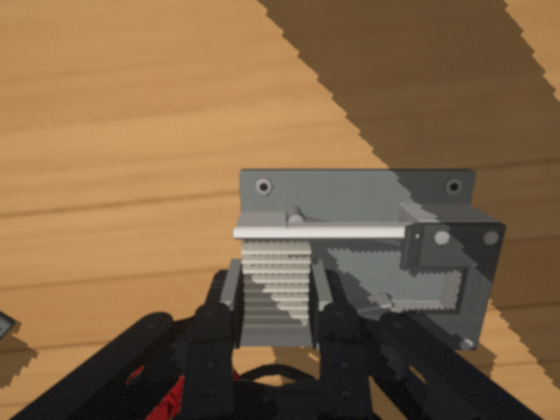

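Request:
send_rows:
  series:
    - {"tx": 0,"ty": 0,"tz": 0.2,"spin": 0}
    - {"tx": 0,"ty": 0,"tz": 0.2,"spin": 0}
    - {"tx": 0,"ty": 0,"tz": 0.1,"spin": 0}
    - {"tx": 0,"ty": 0,"tz": 0.1,"spin": 0}
    - {"tx": 0,"ty": 0,"tz": 0.05,"spin": 0}
    - {"tx": 0,"ty": 0,"tz": 0,"spin": 0}
    - {"tx": 0,"ty": 0,"tz": 0,"spin": 0}
    - {"tx": 0,"ty": 0,"tz": 0,"spin": 0}
    - {"tx": 0,"ty": 0,"tz": 0,"spin": 0}
    - {"tx": 0,"ty": 0,"tz": 0,"spin": 0}

```text
time_s: 19.5
ee_pos: [0.5719, -0.0362, 0.0143]
tcp_rot: [-1.352, -2.836, -0.0]
force: [-1.4, 1.0, 1.1]
opening: 0.338
```

```bash
python3 - <<'E'
from h import *
s=telemetry.sense();print(J(tcp()),s["force"],s["wrist_torque"])
E
```

```text
(np.float64(-35.96), np.float64(-3.15), np.float64(14.32), np.float64(39.03)) [-1.41460628  0.99648203  1.05186119] [ 0.03175048  0.1511226  -0.01683114]
```

Request:
send_rows:
  series:
    - {"tx": 0.05,"ty": 0,"tz": -0.05,"spin": 0}
    - {"tx": 0.05,"ty": 0,"tz": 0,"spin": 0}
    - {"tx": 0.05,"ty": 0,"tz": 0,"spin": 0}
    - {"tx": 0.05,"ty": 0,"tz": 0,"spin": 0}
    - {"tx": 0.05,"ty": 0,"tz": 0,"spin": 0}
    - {"tx": 0.05,"ty": 0,"tz": 0,"spin": 0}
    - {"tx": 0,"ty": 0,"tz": 0,"spin": 0}
    - {"tx": 0,"ty": 0,"tz": 0,"spin": 0}
    - {"tx": 0,"ty": 0,"tz": 0,"spin": 0}
    - {"tx": 0,"ty": 0,"tz": 0,"spin": 0}

```text
time_s: 20.33
ee_pos: [0.5708, -0.0346, 0.015]
tcp_rot: [1.352, 2.834, -0.001]
force: [2.6, -4.6, -3.2]
opening: 0.339
```

```bash
cat >> h.py <<'E'
def st():
    s=telemetry.sense(); a=np.radians(39.03); f=s["force"]; c,q=np.cos(a),np.sin(a)
    print(s["time_s"],"jig rel:",[float(x) for x in J(tcp())],"F ex,ey,z",round(f[0]*c+f[1]*q,1),round(-f[0]*q+f[1]*c,1),round(f[2],1),"open",round(s["opening"],3))
E
python3 -c "from h import *; st()"
```

```text
20.3333 jig rel: [-35.87, -1.24, 14.98, 39.01] F ex,ey,z -0.9 -5.2 -3.2 open 0.339
```

Request:
send_rows:
  series:
    - {"tx": -0.1,"ty": 0,"tz": 0,"spin": 0}
    - {"tx": -0.1,"ty": 0,"tz": 0,"spin": 0}
    - {"tx": -0.1,"ty": 0,"tz": 0,"spin": 0}
    - {"tx": -0.1,"ty": 0,"tz": 0,"spin": 0}
    - {"tx": -0.1,"ty": 0,"tz": 0,"spin": 0}
    - {"tx": -0.1,"ty": 0,"tz": 0,"spin": 0}
    - {"tx": 0,"ty": 0,"tz": 0,"spin": 0}
    - {"tx": 0,"ty": 0,"tz": 0,"spin": 0}
    - {"tx": 0,"ty": 0,"tz": 0,"spin": 0}
    - {"tx": 0,"ty": 0,"tz": 0,"spin": 0}

```text
time_s: 21.17
ee_pos: [0.5733, -0.038, 0.0146]
tcp_rot: [-1.351, -2.835, -0.001]
force: [-1.1, 1.8, -0.0]
opening: 0.339
```

```bash
python3 -c "from h import *; st()"
```

```text
21.1667 jig rel: [-36.06, -5.44, 14.61, 39.05] F ex,ey,z 0.3 2.1 -0.0 open 0.339
```

Request:
send_rows:
  series:
    - {"tx": 0.1,"ty": 0,"tz": 0,"spin": 0}
    - {"tx": 0.1,"ty": 0,"tz": 0,"spin": 0}
    - {"tx": 0,"ty": 0,"tz": 0.05,"spin": 0}
    - {"tx": 0,"ty": 0,"tz": 0,"spin": 0}
    - {"tx": 0,"ty": 0,"tz": 0,"spin": 0}
    - {"tx": 0,"ty": 0,"tz": 0,"spin": 0}
    - {"tx": 0,"ty": 0,"tz": 0,"spin": 0}
    - {"tx": 0,"ty": 0,"tz": 0,"spin": 0}
    - {"tx": 0,"ty": 0,"tz": 0,"spin": 0}
    - {"tx": 0,"ty": 0,"tz": 0,"spin": 0}

```text
time_s: 22.0
ee_pos: [0.5726, -0.037, 0.0143]
tcp_rot: [1.352, 2.836, 0.0]
force: [0.6, -1.0, -0.3]
opening: 0.335
```

Request:
send_rows:
  hand: 0.55
  series:
    - {"tx": 0,"ty": 0,"tz": 0,"spin": 0}
    - {"tx": 0,"ty": 0,"tz": 0,"spin": 0}
    - {"tx": 0,"ty": 0,"tz": 0,"spin": 0}
    - {"tx": 0,"ty": 0,"tz": 0,"spin": 0}
    - {"tx": 0,"ty": 0,"tz": -1,"spin": 0}
    - {"tx": 0,"ty": 0,"tz": -2,"spin": 0}
    - {"tx": 0,"ty": 0,"tz": -2,"spin": 0}
    - {"tx": 0,"ty": 0,"tz": -2,"spin": 0}
    - {"tx": 0,"ty": 0,"tz": 0,"spin": 0}
    - {"tx": 0,"ty": 0,"tz": 0,"spin": 0}

```text
time_s: 22.83
ee_pos: [0.5741, -0.0372, 0.0863]
tcp_rot: [1.35, 2.833, 0.002]
force: [0.3, -0.3, -0.6]
opening: 0.553
```

Request:
send_rows:
  hand: 0
  series:
    - {"tx": 0,"ty": -2.5,"tz": 0,"spin": 0}
    - {"tx": 0,"ty": -2.5,"tz": 0,"spin": 0}
    - {"tx": 0,"ty": 0,"tz": 0,"spin": 0}
    - {"tx": 0,"ty": 0,"tz": 0,"spin": 0}
    - {"tx": 0,"ty": 0,"tz": 0,"spin": 0}
    - {"tx": 0,"ty": 0,"tz": 0,"spin": 0}
    - {"tx": 0,"ty": 0,"tz": 0,"spin": 0}
    - {"tx": 0,"ty": 0,"tz": 0,"spin": 0}
    - {"tx": 0,"ty": 0,"tz": 0,"spin": 0}
    - {"tx": 0,"ty": 0,"tz": 0,"spin": 0}

```text
time_s: 23.67
ee_pos: [0.5339, -0.0682, 0.0842]
tcp_rot: [1.351, 2.836, 0.0]
force: [-0.0, 0.5, -0.2]
opening: 0.002
```

```bash
python3 - <<'E'
from h import *
st()
T,m,p,d=wsnap("w12")
E
```

```text
23.6667 jig rel: [-85.63, -4.14, 84.24, 39.06] F ex,ey,z 0.3 0.4 -0.2 open 0.002
```

View pics/w12.png

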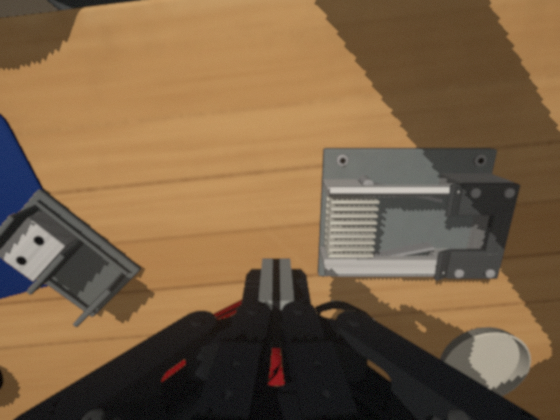

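Request:
send_rows:
  series:
    - {"tx": 0.16,"ty": 0,"tz": 1.5,"spin": 0}
    - {"tx": 0,"ty": 0,"tz": 2.5,"spin": 0}
    - {"tx": 0,"ty": 0,"tz": 1.5,"spin": 0}
    - {"tx": 0,"ty": 0,"tz": 1,"spin": 0}
    - {"tx": 0,"ty": 0,"tz": 0.5,"spin": 0}
    - {"tx": 0,"ty": 0.3,"tz": 0,"spin": 0}
    - {"tx": 0,"ty": 0.3,"tz": 0,"spin": 0}
    - {"tx": 0,"ty": 0.3,"tz": 0,"spin": 0}
    - {"tx": 0,"ty": 0.2,"tz": 0,"spin": 0}
    - {"tx": 0,"ty": 0,"tz": 0,"spin": 0}

```text
time_s: 24.55
ee_pos: [0.5427, -0.0602, 0.0153]
tcp_rot: [1.35, 2.834, 0.001]
force: [0.4, -0.7, 0.2]
opening: -0.002
```

```bash
python3 - <<'E'
from h import *
st()
T,m,p,d=wsnap("w13")
E
```

```text
24.55 jig rel: [-73.75, -3.38, 15.26, 39.06] F ex,ey,z -0.1 -0.8 0.2 open -0.002
```

View pics/w13.png

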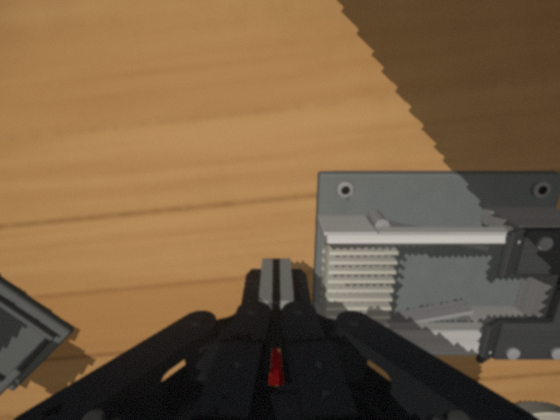

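```bash
python3 - <<'E'
from h import *
f=np.load("w13.npz"); P=cloud(f,f["K"]); T=f["T"]; Q=(P-T[:3,3])@T[:3,:3]*1000
for r in range(258,400,8):
    row=[]
    for c in range(240,316,6):
        q=Q[r,c]; row.append("  .  " if np.isnan(q[0]) or abs(q[1])>60 else f"{q[0]:.0f}/{q[1]:.0f}/{q[2]:.0f}")
    print(r,*row)
E
python3 - <<'E'
from h import *
p,d=imaging.snapshot("scene"); cv2.imwrite("pics/s2.png",cv2.resize(p[150:300,150:350],None,fx=4,fy=4,interpolation=cv2.INTER_CUBIC)[:,:,::-1])
E
```

```text
258 0/-18/14 0/-15/14 0/-12/14 0/-9/14 10/-5/-5 10/-2/-4 10/1/-5 10/4/-5 11/6/-6 0/10/15 1/14/14 1/17/14 -0/20/15
266 -4/-18/13 -4/-15/14 -5/-12/15 -5/-9/15 10/-5/-13 11/-2/-13 10/1/-13 11/3/-13 11/6/-13 -4/10/13 -4/14/14 -4/17/13 -5/20/14
274 -9/-19/14 7/-13/-14 7/-10/-13 6/-7/-13 10/-4/-20 10/-2/-19 10/1/-20 10/3/-20 11/6/-20 6/9/-13 6/12/-12 -10/17/15 -9/20/14
282 -15/-19/14 6/-12/-20 6/-10/-20 7/-7/-20 10/-4/-26 10/-2/-26 11/1/-27 10/3/-26 10/6/-26 7/8/-21 6/11/-19 7/14/-20 -14/20/13
290 -19/-19/14 6/-12/-26 6/-9/-25 6/-7/-26 11/-4/-33 10/-2/-32 11/1/-33 10/3/-32 10/5/-32 7/8/-26 6/11/-26 7/13/-26 -19/21/14
298 -25/-19/15 6/-11/-31 6/-9/-32 11/-6/-38 11/-4/-38 10/-1/-37 11/1/-38 11/3/-38 10/5/-36 6/8/-31 6/10/-31 6/13/-31 -22/20/11
306 12/-12/-44 12/-10/-45 12/-8/-45 13/-6/-46 11/-4/-44 8/-1/-39 8/1/-39 8/3/-38 11/5/-43 12/7/-45 13/9/-46 12/11/-44 11/14/-43
314 12/-12/-49 12/-9/-49 12/-7/-49 11/-5/-47 12/-3/-49 8/-1/-43 5/1/-40 11/3/-48 12/5/-48 12/7/-49 12/9/-49 12/11/-48 12/13/-49
322 12/-11/-53 12/-9/-53 11/-7/-52 12/-5/-53 11/-3/-52 7/-1/-47 1/1/-39 8/3/-48 12/5/-53 11/7/-52 
[... 466 characters left out ...]
   .   -59/1/9 -5/3/-49 10/4/-65 17/6/-73 16/7/-72 17/9/-72 16/11/-72
362 16/-9/-75 17/-7/-75 16/-6/-74 17/-4/-75 -8/-4/-50 -10/-1/-47 -61/1/5 -8/3/-49 7/4/-66 16/6/-74 16/7/-75 16/9/-75 17/10/-75
370 17/-8/-78 16/-7/-77 16/-5/-78 14/-4/-75 -9/-3/-52 -60/-3/-1 -61/1/-0 -10/3/-51 5/4/-66 16/5/-77 17/7/-78 17/8/-78 17/10/-78
378 17/-8/-81 16/-7/-80 17/-5/-81 11/-4/-75 -8/-3/-57 -62/-2/-5 -60/1/-6 -70/4/3 2/4/-66 13/5/-77 16/7/-80 17/8/-81 16/10/-80
386 17/-8/-83 17/-6/-83 16/-5/-82 10/-4/-77 9/-2/-75 10/-1/-76 9/1/-75 9/2/-76 9/4/-76 10/5/-77 16/7/-82 18/8/-84 16/9/-82
394 16/-8/-85 17/-6/-85 18/-5/-86 10/-4/-79 10/-2/-79 11/-1/-80 11/1/-80 11/2/-80 11/4/-80 11/5/-80 17/6/-85 17/8/-85 16/9/-85
```

View pics/s2.png

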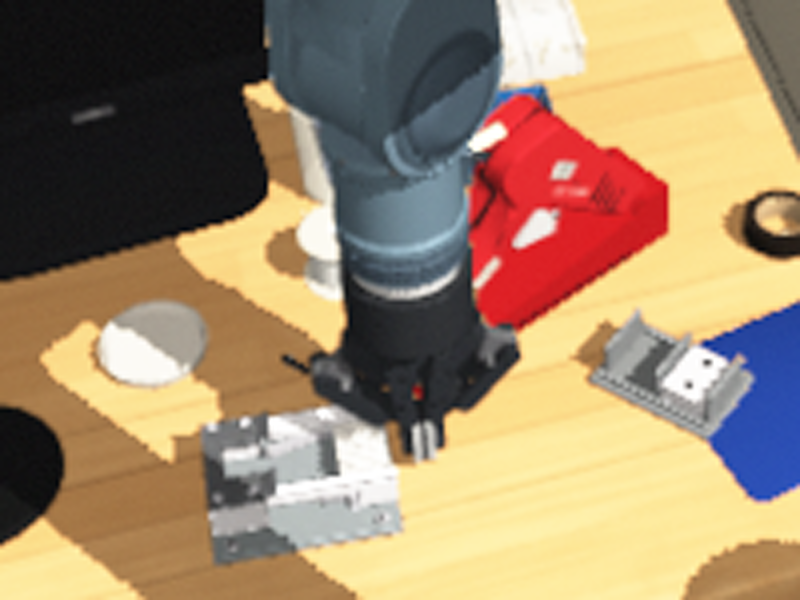

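Request:
send_rows:
  series:
    - {"tx": 0.05,"ty": 0,"tz": 0.25,"spin": 0}
    - {"tx": 0,"ty": 0,"tz": 0.25,"spin": 0}
    - {"tx": 0,"ty": 0.4,"tz": 0,"spin": 0}
    - {"tx": 0,"ty": 0.4,"tz": 0,"spin": 0}
    - {"tx": 0,"ty": 0.4,"tz": 0,"spin": 0}
    - {"tx": 0,"ty": 0.4,"tz": 0,"spin": 0}
    - {"tx": 0,"ty": 0.4,"tz": 0,"spin": 0}
    - {"tx": 0,"ty": 0.4,"tz": 0,"spin": 0}
    - {"tx": 0,"ty": 0.4,"tz": 0,"spin": 0}
    - {"tx": 0,"ty": 0,"tz": 0,"spin": 0}

```text
time_s: 25.48
ee_pos: [0.5636, -0.0418, 0.0094]
tcp_rot: [1.35, 2.836, 0.001]
force: [0.2, -1.0, 0.5]
opening: -0.001
```

```bash
python3 - <<'E'
from h import *
st()
T,m,p,d=wsnap("w14")
E
```

```text
25.4833 jig rel: [-45.91, -2.24, 9.39, 39.07] F ex,ey,z -0.5 -0.9 0.5 open -0.001
```

View pics/w14.png

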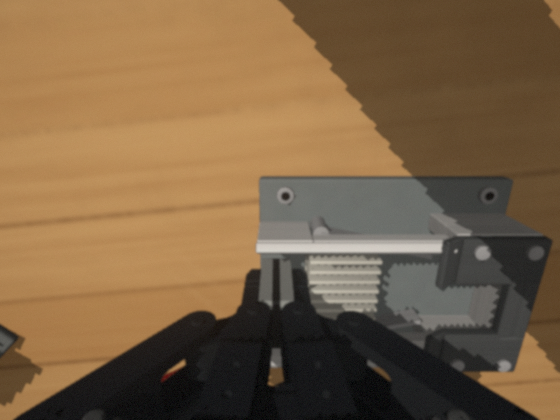

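Request:
send_rows:
  series:
    - {"tx": 0,"ty": 0.4,"tz": -0.03,"spin": 0}
    - {"tx": 0,"ty": 0.4,"tz": 0,"spin": 0}
    - {"tx": 0,"ty": 0.4,"tz": 0,"spin": 0}
    - {"tx": 0,"ty": 0.4,"tz": 0,"spin": 0}
    - {"tx": 0,"ty": 0.4,"tz": 0,"spin": 0}
    - {"tx": 0,"ty": 0.4,"tz": 0,"spin": 0}
    - {"tx": 0,"ty": 0.3,"tz": 0,"spin": 0}
    - {"tx": 0,"ty": 0.3,"tz": 0,"spin": 0}
    - {"tx": 0,"ty": 0.2,"tz": 0,"spin": 0}
    - {"tx": 0,"ty": 0,"tz": 0,"spin": 0}

```text
time_s: 26.37
ee_pos: [0.5879, -0.0217, 0.0095]
tcp_rot: [1.351, 2.836, 0.001]
force: [-2.6, -0.9, 0.2]
opening: 0.003
```

```bash
python3 - <<'E'
from h import *
st()
T,m,p,d=wsnap("w15")
E
```

```text
26.3667 jig rel: [-14.39, -1.98, 9.53, 39.05] F ex,ey,z -2.6 0.9 0.2 open 0.003
```

View pics/w15.png

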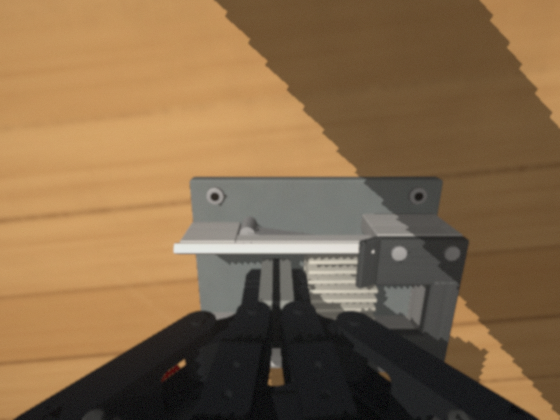

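Request:
send_rows:
  series:
    - {"tx": -0.03,"ty": 0.3,"tz": 0,"spin": 0}
    - {"tx": 0,"ty": 0.3,"tz": 0,"spin": 0}
    - {"tx": 0,"ty": 0.3,"tz": 0,"spin": 0}
    - {"tx": 0,"ty": 0.3,"tz": 0,"spin": 0}
    - {"tx": 0,"ty": 0.3,"tz": 0,"spin": 0}
    - {"tx": 0,"ty": 0.2,"tz": 0,"spin": 0}
    - {"tx": 0,"ty": 0.2,"tz": 0,"spin": 0}
    - {"tx": 0,"ty": 0,"tz": 0,"spin": 0}
    - {"tx": 0,"ty": 0,"tz": 0,"spin": 0}
    - {"tx": 0,"ty": 0,"tz": 0,"spin": 0}

```text
time_s: 27.25
ee_pos: [0.603, -0.0101, 0.0097]
tcp_rot: [1.351, 2.835, 0.002]
force: [0.1, -0.1, 0.7]
opening: 0.002
```

```bash
python3 - <<'E'
from h import *
st()
T,m,p,d=wsnap("w16")
E
```

```text
27.25 jig rel: [4.67, -2.48, 9.67, 39.04] F ex,ey,z -0.0 -0.1 0.7 open 0.002
```

View pics/w16.png

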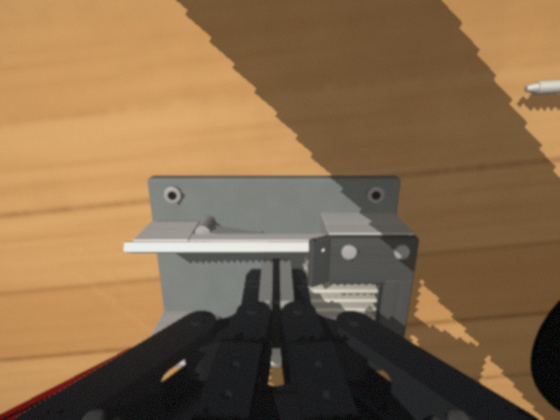

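Request:
send_rows:
  series:
    - {"tx": 0,"ty": 0.1,"tz": 0,"spin": 0}
    - {"tx": 0,"ty": 0.1,"tz": 0,"spin": 0}
    - {"tx": 0,"ty": 0.1,"tz": 0,"spin": 0}
    - {"tx": 0,"ty": 0,"tz": 0,"spin": 0}
    - {"tx": 0,"ty": 0,"tz": 0,"spin": 0}
    - {"tx": 0,"ty": 0,"tz": 0,"spin": 0}
    - {"tx": 0,"ty": 0,"tz": 0,"spin": 0}
    - {"tx": 0,"ty": 0,"tz": 0,"spin": 0}
    - {"tx": 0,"ty": 0,"tz": 0,"spin": 0}
    - {"tx": 0,"ty": 0,"tz": 0,"spin": 0}

```text
time_s: 28.13
ee_pos: [0.6048, -0.0086, 0.0096]
tcp_rot: [-1.352, -2.836, 0.0]
force: [-3.2, -1.8, 0.9]
opening: 0.003
```

```bash
python3 -c "from h import *; st()"
```

```text
28.1333 jig rel: [6.97, -2.39, 9.59, 39.03] F ex,ey,z -3.7 0.6 0.9 open 0.003
```

Request:
send_rows:
  series:
    - {"tx": 0,"ty": 0.1,"tz": 0,"spin": 0}
    - {"tx": 0,"ty": 0.1,"tz": 0,"spin": 0}
    - {"tx": 0,"ty": 0.1,"tz": 0,"spin": 0}
    - {"tx": 0,"ty": 0,"tz": 0,"spin": 0}
    - {"tx": 0,"ty": 0,"tz": 0,"spin": 0}
    - {"tx": 0,"ty": 0,"tz": 0,"spin": 0}
    - {"tx": 0,"ty": 0,"tz": 0,"spin": 0}
    - {"tx": 0,"ty": 0,"tz": 0,"spin": 0}
    - {"tx": 0,"ty": 0,"tz": 0,"spin": 0}
    - {"tx": 0,"ty": 0,"tz": 0,"spin": 0}

```text
time_s: 28.97
ee_pos: [0.6069, -0.0068, 0.0096]
tcp_rot: [-1.352, -2.836, 0.001]
force: [-4.0, -2.1, 2.4]
opening: -0.002
```

```bash
python3 - <<'E'
from h import *
st()
T,m,p,d=wsnap("w17")
E
```

```text
28.9667 jig rel: [9.7, -2.35, 9.59, 39.02] F ex,ey,z -4.4 0.9 2.4 open -0.002
```

View pics/w17.png

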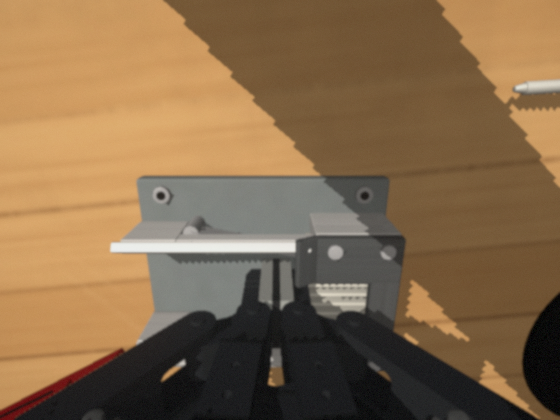

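Near home; push on gently until the end stop shows in the force.

Request:
send_rows:
  series:
    - {"tx": 0,"ty": 0.1,"tz": 0,"spin": 0}
    - {"tx": 0,"ty": 0.1,"tz": 0,"spin": 0}
    - {"tx": 0,"ty": 0.1,"tz": 0,"spin": 0}
    - {"tx": 0,"ty": 0,"tz": 0,"spin": 0}
    - {"tx": 0,"ty": 0,"tz": 0,"spin": 0}
    - {"tx": 0,"ty": 0,"tz": 0,"spin": 0}
    - {"tx": 0,"ty": 0,"tz": 0,"spin": 0}
    - {"tx": 0,"ty": 0,"tz": 0,"spin": 0}
    - {"tx": 0,"ty": 0,"tz": 0,"spin": 0}
    - {"tx": 0,"ty": 0,"tz": 0,"spin": 0}

```text
time_s: 29.85
ee_pos: [0.6069, -0.0067, 0.0096]
tcp_rot: [-1.353, -2.833, 0.009]
force: [-10.0, -7.6, 7.2]
opening: 0.002
```

```bash
python3 -c "from h import *; st()"
```

```text
29.85 jig rel: [9.81, -2.29, 9.55, 38.96] F ex,ey,z -12.5 0.4 7.2 open 0.002
```

Request:
send_rows:
  series:
    - {"tx": 0,"ty": 0.1,"tz": 0,"spin": 0}
    - {"tx": 0,"ty": 0.1,"tz": 0,"spin": 0}
    - {"tx": 0,"ty": 0,"tz": 0,"spin": 0}
    - {"tx": 0,"ty": -0.5,"tz": 0,"spin": 0}
    - {"tx": 0,"ty": -1,"tz": 0,"spin": 0}
    - {"tx": 0,"ty": -1.5,"tz": 0,"spin": 0}
    - {"tx": 0,"ty": -1.5,"tz": -1,"spin": 0}
    - {"tx": 0,"ty": -1.5,"tz": -3,"spin": 0}
    - {"tx": 0,"ty": -1,"tz": -3,"spin": 0}
    - {"tx": 0,"ty": 0,"tz": -3,"spin": 0}

```text
time_s: 30.68
ee_pos: [0.5552, -0.0481, 0.1103]
tcp_rot: [-1.353, -2.834, -0.002]
force: [0.9, -0.0, -0.5]
opening: -0.004
```

Request:
send_rows:
  series:
    - {"tx": -1.5,"ty": 2,"tz": 0,"spin": 0}
    - {"tx": -1.5,"ty": 2.5,"tz": 0,"spin": 0}
    - {"tx": -1,"ty": 2.5,"tz": 0,"spin": 0}
    - {"tx": 0,"ty": 0,"tz": 0,"spin": 0}
    - {"tx": 0,"ty": 0,"tz": 0,"spin": 0}
    - {"tx": 0,"ty": 0,"tz": 0,"spin": 0}
    - {"tx": 0,"ty": 0,"tz": 0,"spin": 0}
    - {"tx": 0,"ty": 0,"tz": 0,"spin": 0}
    - {"tx": 0,"ty": 0,"tz": 0,"spin": 0}
    - {"tx": 0,"ty": 0,"tz": 0,"spin": 0}

```text
time_s: 31.52
ee_pos: [0.6358, -0.0347, 0.1098]
tcp_rot: [-1.352, -2.836, -0.0]
force: [-0.4, -0.2, 0.3]
opening: -0.001
```

```bash
python3 - <<'E'
from h import *
st()
T,m,p,d=wsnap("w18")
cv2.imwrite("pics/w18z.png",cv2.resize(p[60:260,170:390],None,fx=3.6,fy=3,interpolation=cv2.INTER_CUBIC)[:,:,::-1])
p,d=imaging.snapshot("scene"); cv2.imwrite("pics/s3.png",cv2.resize(p[230:300,180:280],None,fx=7,fy=7,interpolation=cv2.INTER_CUBIC)[:,:,::-1])
E
```

```text
31.5167 jig rel: [14.61, -42.19, 109.78, 39.02] F ex,ey,z -0.4 0.1 0.3 open -0.001
```

View pics/w18.png

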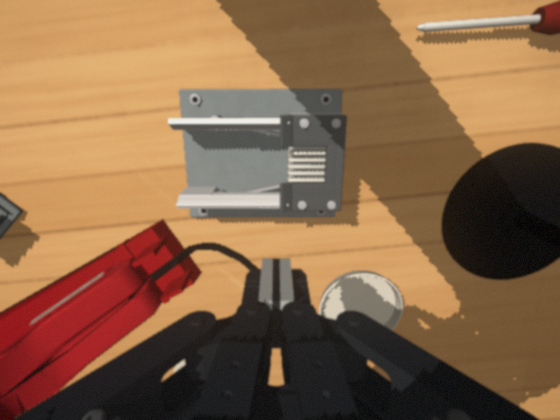

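View pics/w18z.png

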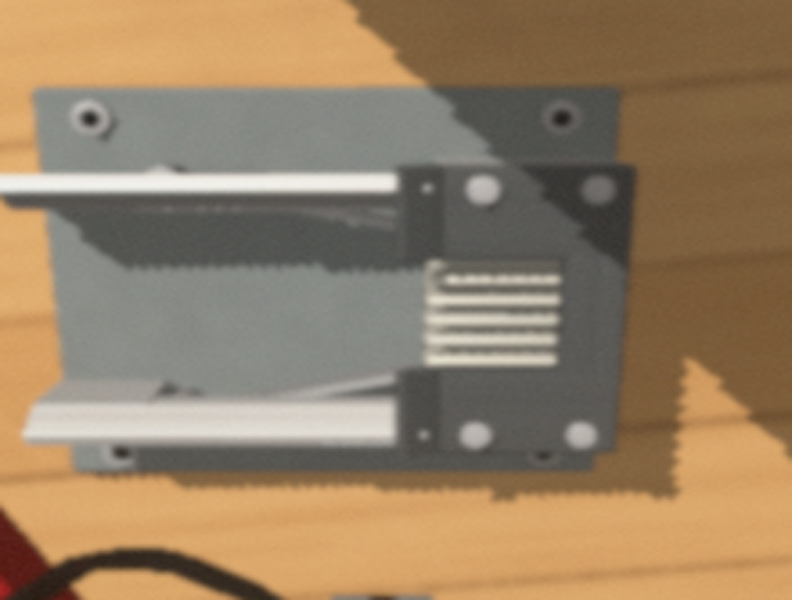

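View pics/s3.png

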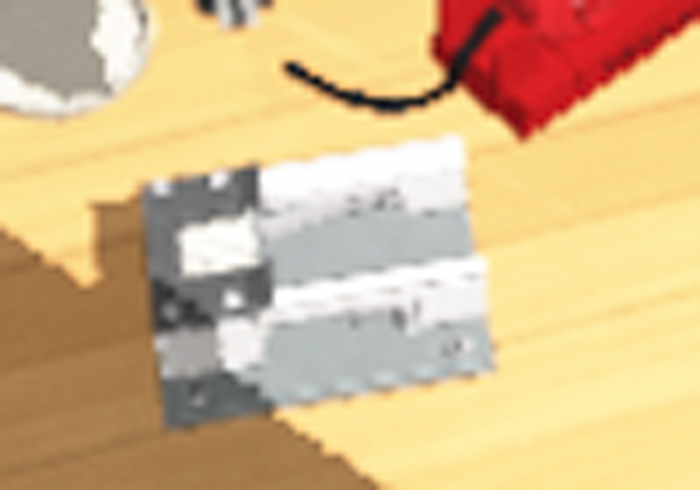

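Request:
send_rows:
  series:
    - {"tx": 0,"ty": 0,"tz": -2.5,"spin": 0}
    - {"tx": 0,"ty": 0,"tz": -2.5,"spin": 0}
    - {"tx": -2,"ty": 0,"tz": 0,"spin": 0}
    - {"tx": -2,"ty": 0,"tz": 0,"spin": 0}
    - {"tx": -2,"ty": 0,"tz": 0,"spin": 0}
    - {"tx": 0,"ty": 0,"tz": 0,"spin": 0}
    - {"tx": 0,"ty": 0,"tz": 0,"spin": 0}
    - {"tx": 0,"ty": 0,"tz": 0,"spin": 0}
    - {"tx": 0,"ty": 0,"tz": 0,"spin": 0}
    - {"tx": 0,"ty": 0,"tz": 0,"spin": 0}

```text
time_s: 32.45
ee_pos: [0.6734, -0.0803, 0.1596]
tcp_rot: [-1.35, -2.836, -0.0]
force: [-0.3, 1.2, -0.1]
opening: 0.003
```

```bash
python3 - <<'E'
from h import *
st()
T,m,p,d=wsnap("w19")
M=m["world_from_camera"]; print(M[:3,3])
O=np.array([.59785,-.0111]); a=np.radians(39.03); ex=np.array([np.cos(a),np.sin(a)]); ey=np.array([-ex[1],ex[0]])
jo=O+ex*.002+ey*(-.0025)
def w(x,y,z): q=jo+ex*x/1000+ey*y/1000; return [q[0],q[1],z/1000]
print("px catch tips L,R, sink rear corners, home front top:",proj(m,[w(20.5,16,18),w(20.5,-16,18),w(22,10,30),w(22,-10,30),w(52,10,30)]).round(1))
c=proj(m,[w(10,0,15)])[0].astype(int); print(c)
x0,y0=max(c[0]-70,0),max(c[1]-50,0); cv2.imwrite("pics/w19z.png",cv2.resize(p[y0:y0+105,x0:x0+140],None,fx=5.7,fy=5.7,interpolation=cv2.INTER_CUBIC)[:,:,::-1]); print(x0,y0)
E
```

```text
32.45 jig rel: [15.12, -101.36, 159.63, 39.08] F ex,ey,z 0.5 1.1 -0.1 open 0.003
[ 0.62196025 -0.01572195  0.30350761]
px catch tips L,R, sink rear corners, home front top: [[284.4  51.8]
 [284.   94.8]
 [286.7  58.6]
 [286.4  86.6]
 [326.2  58.6]]
[271  73]
201 23
```

View pics/w19z.png

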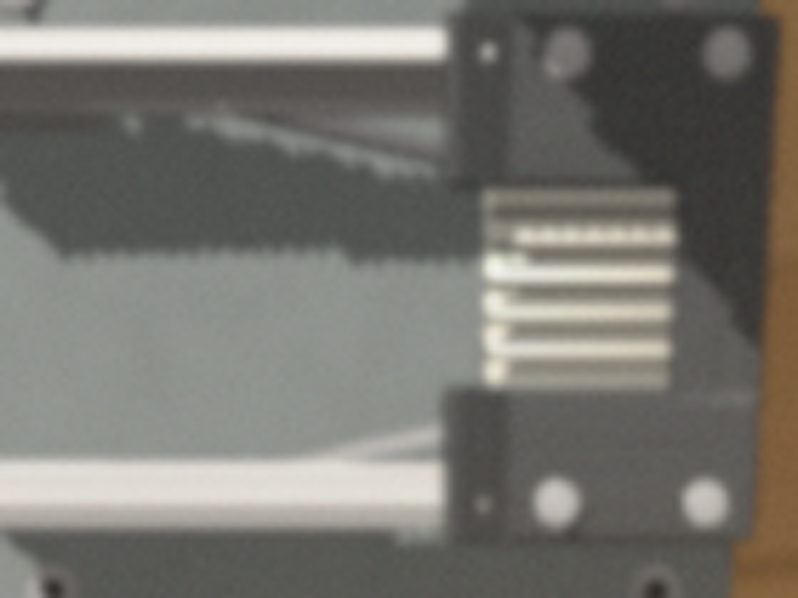

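```bash
python3 -c "
from h import *
print(r.hand_in()); st()"
```

```text
the job is handed in; nothing more can be done
None
the job is handed in; nothing more can be done
```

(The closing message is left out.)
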